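# Lay a pebble bed in the soap tray

### The arm

A 6-joint arm with a two-finger parallel gripper is mounted at the origin on the work surface. World frame = base frame: x ahead of the robot, y to its left, z up, the work surface at z = 0. Lengths are in m, angles in degrees, forces in N, time in s.
With the tool pointing down it reaches from about 0.25 to 0.725 m from the base axis. Payload 9.7 kg.
Tool frame: the origin (TCP) lies on the centre line of the jaws, within the pads' length; the fingertips stand tip_extent ahead of it and the grasp point (between the pads) lies 3 mm ahead of it (tip_extent is the distance from the TCP to the fingertips, in m); z points along the fingers, y is the line along which they close (so a half turn about z gives the same grasp; the last joint's range is limited). The gripper opens to 85 mm and grips with 20 to 120 N. Pads are 22 mm wide; open, the fingers measure 114 mm over their backs; the gripper's body (76 mm by 85 mm) begins 54 mm behind the grasp point. The pads swing forward as they close: fully open they stand 13 mm farther back than shut.
Start: joints at [69.271, 4.979, 10.078, 95.1, 0, 90], TCP at [0.195, 0.514, 0.253] pointing down, gripper open.
Joint ranges: [-179.16, 179.16], [-48.56, 103.87], [-65.8, 70.77], [-126.05, 130.52], [-82.76, 87.17], [-180, 180]. Speed limits (degrees/s): [127.2, 127.2, 147.25, 180, 180, 180].

### API

Orientations are given as [roll, pitch, yaw] about the fixed x, y, z axes, in that order (R = Rz(yaw) Ry(pitch) Rx(roll)).
In Python, from workcell import * gives the robot as it stands.
- The arm moves only by the tool servo_tool, never from a script. Its argument "rows" is a list of rows, each an object with "offset": the shift along the tool's x, y, z as a fraction of full scale, a list of three; "yaw": the turn about the tool's z as a fraction of full scale; "claw": the closure, from 0 (fully open) to 1 (shut). A call has 1 to 12 rows; each row is the pose to reach, as a shift and turn from the pose commanded when the call began, along the tool's axes at that moment, turning the shorter way round; what a row does not reach only later rows make up. Full scale, the value 1, is 0.1 m for a shift and pi rad for a turn. A row lasts 1/8 s, in which the tool goes at most 62.5 mm and 10.7 degrees, less where a joint would pass 70% of its speed; a pose out of reach is approached as far as the arm can. A call with a number of a shift or a turn outside -1 to 1 is refused whole. A call with a gripper value outside its range is refused whole. The fingers move at their own pace and stop on an object; "squeeze" is the grip in N (left out, the last holds). Time passes only in rows, so rows that repeat a pose let the fingers close. It gives the time, the measured TCP pose, the force, the opening and the grip force at its end, in the units of the state.
- get_obs(): the state, without advancing time (a new reading comes with each control period).
- camera(name): name is "scene" or "top" or "wrist"; returns (picture, depth): 420x560x3 uint8, red, green, blue; 420x560 float32, m along the optical axis (not along the pixel's ray), 0 where there is no reading.
- camera_info(name): a dict with "fx", "fy", "cx", "cy" (pixels), "cam_to_world" (4x4, takes a point from camera to world coordinates); the wrist camera has in their place "hand_eye" (4x4, takes a point from camera to tool coordinates, whose origin is the TCP and whose axes are the flange's). Camera axes: x right, y up, looking along -z (the intrinsics and any distortion apply to the point x, -y, -z); pixel columns grow to the right and rows downward; lengths in m; the calibration is good to about 2 mm. A picture is of the moment at which its call begins: read the wrist's pose just before it. camera_info takes no time and is no camera call.
- job_done(): hands the job in; it is judged then, once.
The state is a dict: "time": time; "q": joint angles; "qd": joint speeds; "joint_efforts": joint torques, N m; "ee_pos": TCP position; "tcp_rot": TCP orientation; "wrist_force": force on the tool from outside, world axes, zero at the start; "torque": the same for the moment, N m; "opening": finger opening in m; "grasp_force": force on a finger pad.
Only numpy, scipy, OpenCV 4.12 (cv2) and the standard library are available. Lean on these libraries where they do the work, as an engineer would, in place of code of your own. Each camera call takes 0.05 s, during which the arm holds its last target. There are 200 camera calls.

### The job

Turn the divided tray into one draining bed for soap: first draw every divider up out of its slots and stand it upright in a lane of the white rack. Then tip the shaker just above the tray and shake all its pebbles evenly over the whole tray, so that they lie in a single layer with some in each of the five equal parts that the slots mark off. Finally set the empty shaker back down flat on the middle of its cork mat, and leave everything else where it is.

Things in the scene. Friction and masses are not known exactly. Their poses are not given: they have to be found in the camera images.
- tray: fixed open steel tray, 140 (its x) by 260 mm (its y), 22 mm high, walls and floor 4 mm; origin centre of underside. Slots in its two long walls at its y = -76, -25, +25, +76 mm mark off five equal parts; each is an 8 mm gap between two ribs (10 mm in x, 6 mm in y, tops 32 mm up) on the inside of the wall
- rack: fixed white ceramic rack, block 150 by 150 mm, 36 mm high, with four lanes sunk into its top, each 142 mm long (x), 12 mm wide (y) and 32 mm deep, open upwards, centres at its y = -60, -20, +20, +60 mm. Origin centre of underside
- mat: fixed cork mat, 180 mm (x) by 120 mm (y), 4 mm thick, the shaker's place; origin at the centre of its underside
- shaker: loose flat steel box 130 mm long (x), 54 wide (y), 40 high, about 0.16 kg, walls and floor 4 mm, clear top, pebbles inside; grip it across the 54 mm. Open mouth at its -x end, 46 mm wide, 33 mm high, no sill: held level it keeps the pebbles; tipped mouth-down 20 to 35 degrees and shaken it lets them slide out, all in a rush if tipped further. Origin centre of underside
- mouth (a point): point in the middle of the shaker's mouth, at its x = -65 mm, 18 mm above its underside
- divider1: thin white plastic divider, 124 mm long (its x), 4 thick (y), 70 high, 0.045 kg, with a grip strip 70 mm long, 10 thick, 14 high on the middle of its upper edge (56 to 70 mm up); origin middle of lower edge, z up. Stands loose in a pair of tray slots, along the tray's x, lower edge on the tray floor. May be absent
- divider2: thin white plastic divider, 124 mm long (its x), 4 thick (y), 70 high, 0.045 kg, with a grip strip 70 mm long, 10 thick, 14 high on the middle of its upper edge (56 to 70 mm up); origin middle of lower edge, z up. Stands loose in a pair of tray slots, along the tray's x, lower edge on the tray floor. May be absent
- divider3: thin white plastic divider, 124 mm long (its x), 4 thick (y), 70 high, 0.045 kg, with a grip strip 70 mm long, 10 thick, 14 high on the middle of its upper edge (56 to 70 mm up); origin middle of lower edge, z up. Stands loose in a pair of tray slots, along the tray's x, lower edge on the tray floor. May be absent
- divider4: thin white plastic divider, 124 mm long (its x), 4 thick (y), 70 high, 0.045 kg, with a grip strip 70 mm long, 10 thick, 14 high on the middle of its upper edge (56 to 70 mm up); origin middle of lower edge, z up. Stands loose in a pair of tray slots, along the tray's x, lower edge on the tray floor. May be absent
- pebble1: loose green glass pebble, a round flattish piece 20 mm across and 13 mm thick, 11 g, origin at its centre, z along its thickness. Starts inside the shaker. May be absent
- pebble2: loose green glass pebble, a round flattish piece 20 mm across and 13 mm thick, 11 g, origin at its centre, z along its thickness. Starts inside the shaker. May be absent
- pebble3: loose green glass pebble, a round flattish piece 20 mm across and 13 mm thick, 11 g, origin at its centre, z along its thickness. Starts inside the shaker. May be absent
- pebble4: loose green glass pebble, a round flattish piece 20 mm across and 13 mm thick, 11 g, origin at its centre, z along its thickness. Starts inside the shaker. May be absent
- pebble5: loose green glass pebble, a round flattish piece 20 mm across and 13 mm thick, 11 g, origin at its centre, z along its thickness. Starts inside the shaker. May be absent
- pebble6: loose green glass pebble, a round flattish piece 20 mm across and 13 mm thick, 11 g, origin at its centre, z along its thickness. Starts inside the shaker. May be absent
- pebble7: loose green glass pebble, a round flattish piece 20 mm across and 13 mm thick, 11 g, origin at its centre, z along its thickness. Starts inside the shaker. May be absent
- pebble8: loose green glass pebble, a round flattish piece 20 mm across and 13 mm thick, 11 g, origin at its centre, z along its thickness. Starts inside the shaker. May be absent
- saucer: steel soap saucer with a bar of soap, 96 mm across, 33 mm high; origin at the centre of its underside. Loose, not part of the job, leave it alone
- clip: red plastic hair clip, 60 x 20 x 20 mm; origin at the centre of its underside. Loose, not part of the job, leave it alone
- jar: round glass jar with a steel lid, 60 mm across, 58 mm high; origin at the centre of its underside. Loose, not part of the job, leave it alone
- brush_stand: black plastic shaving brush stand, 80 mm across, 130 mm high; origin at the centre of its underside. Loose, not part of the job, leave it alone
- brush_holder: round ceramic toothbrush holder, 68 mm across, 95 mm high (190 mm with the brushes); origin at the centre of its underside. Loose, not part of the job, leave it alone

How it is judged (in metres and radians):
On the way, in this order (a step that is already met when the one before it is completed fails the run):
1. every divider stands upright in the rack (x of divider1 in the frame of rack between -0.02 and 0.02 m and y of divider1 in the frame of rack between -0.067 and 0.067 m and z of each of divider1, divider2, divider3, divider4 in the frame of rack below 0.014 m and angle between each of divider1, divider2, divider3, divider4's own z axis and vertical below 0.45 rad and x of divider2 in the frame of rack between -0.02 and 0.02 m and y of divider2 in the frame of rack between -0.067 and 0.067 m and x of divider3 in the frame of rack between -0.02 and 0.02 m and y of divider3 in the frame of rack between -0.067 and 0.067 m and x of divider4 in the frame of rack between -0.02 and 0.02 m and y of divider4 in the frame of rack between -0.067 and 0.067 m), for 0.2 s.
2. the shaker is tipped with its mouth close above the tray (x of mouth in the frame of tray between -0.075 and 0.075 m and y of mouth in the frame of tray between -0.135 and 0.135 m and z of mouth in the frame of tray between 0.015 and 0.15 m and angle between shaker's own z axis and vertical above 0.3 rad), for 0.2 s.
3. all pebbles lie in the tray in a single layer, at least one in every one of the five parts between the slots (x of pebble1 in the frame of tray between -0.068 and 0.068 m and y of pebble1 in the frame of tray between -0.128 and 0.128 m and z of pebble1 in the frame of tray between 0 and 0.019 m and x of pebble2 in the frame of tray between -0.068 and 0.068 m and y of pebble2 in the frame of tray between -0.128 and 0.128 m and z of pebble2 in the frame of tray between 0 and 0.019 m and x of pebble3 in the frame of tray between -0.068 and 0.068 m and y of pebble3 in the frame of tray between -0.128 and 0.128 m and z of pebble3 in the frame of tray between 0 and 0.019 m and x of pebble4 in the frame of tray between -0.068 and 0.068 m and y of pebble4 in the frame of tray between -0.128 and 0.128 m and z of pebble4 in the frame of tray between 0 and 0.019 m and x of pebble5 in the frame of tray between -0.068 and 0.068 m and y of pebble5 in the frame of tray between -0.128 and 0.128 m and z of pebble5 in the frame of tray between 0 and 0.019 m and x of pebble6 in the frame of tray between -0.068 and 0.068 m and y of pebble6 in the frame of tray between -0.128 and 0.128 m and z of pebble6 in the frame of tray between 0 and 0.019 m and x of pebble7 in the frame of tray between -0.068 and 0.068 m and y of pebble7 in the frame of tray between -0.128 and 0.128 m and z of pebble7 in the frame of tray between 0 and 0.019 m and x of pebble8 in the frame of tray between -0.068 and 0.068 m and y of pebble8 in the frame of tray between -0.128 and 0.128 m and z of pebble8 in the frame of tray between 0 and 0.019 m and (y of pebble1 in the frame of tray between -0.13 and -0.0756 m or y of pebble2 in the frame of tray between -0.13 and -0.0756 m or y of pebble3 in the frame of tray between -0.13 and -0.0756 m or y of pebble4 in the frame of tray between -0.13 and -0.0756 m or y of pebble5 in the frame of tray between -0.13 and -0.0756 m or y of pebble6 in the frame of tray between -0.13 and -0.0756 m or y of pebble7 in the frame of tray between -0.13 and -0.0756 m or y of pebble8 in the frame of tray between -0.13 and -0.0756 m) and (y of pebble1 in the frame of tray between -0.0756 and -0.0252 m or y of pebble2 in the frame of tray between -0.0756 and -0.0252 m or y of pebble3 in the frame of tray between -0.0756 and -0.0252 m or y of pebble4 in the frame of tray between -0.0756 and -0.0252 m or y of pebble5 in the frame of tray between -0.0756 and -0.0252 m or y of pebble6 in the frame of tray between -0.0756 and -0.0252 m or y of pebble7 in the frame of tray between -0.0756 and -0.0252 m or y of pebble8 in the frame of tray between -0.0756 and -0.0252 m) and (y of pebble1 in the frame of tray between -0.0252 and 0.0252 m or y of pebble2 in the frame of tray between -0.0252 and 0.0252 m or y of pebble3 in the frame of tray between -0.0252 and 0.0252 m or y of pebble4 in the frame of tray between -0.0252 and 0.0252 m or y of pebble5 in the frame of tray between -0.0252 and 0.0252 m or y of pebble6 in the frame of tray between -0.0252 and 0.0252 m or y of pebble7 in the frame of tray between -0.0252 and 0.0252 m or y of pebble8 in the frame of tray between -0.0252 and 0.0252 m) and (y of pebble1 in the frame of tray between 0.0252 and 0.0756 m or y of pebble2 in the frame of tray between 0.0252 and 0.0756 m or y of pebble3 in the frame of tray between 0.0252 and 0.0756 m or y of pebble4 in the frame of tray between 0.0252 and 0.0756 m or y of pebble5 in the frame of tray between 0.0252 and 0.0756 m or y of pebble6 in the frame of tray between 0.0252 and 0.0756 m or y of pebble7 in the frame of tray between 0.0252 and 0.0756 m or y of pebble8 in the frame of tray between 0.0252 and 0.0756 m) and (y of pebble1 in the frame of tray between 0.0756 and 0.13 m or y of pebble2 in the frame of tray between 0.0756 and 0.13 m or y of pebble3 in the frame of tray between 0.0756 and 0.13 m or y of pebble4 in the frame of tray between 0.0756 and 0.13 m or y of pebble5 in the frame of tray between 0.0756 and 0.13 m or y of pebble6 in the frame of tray between 0.0756 and 0.13 m or y of pebble7 in the frame of tray between 0.0756 and 0.13 m or y of pebble8 in the frame of tray between 0.0756 and 0.13 m)), for 0.2 s.
At the end, for the whole second after the job is handed in: Each divider stands in the rack (edge 10 mm or less off its floor, under 26 degrees lean, within 20 mm of mid length); pebbles in the tray in one layer (centres under 19 mm), one or more in each of its five parts; shaker flat on the mat, within 35 mm of its middle each way; all at rest (all of step 1 and all of step 3 and x of shaker in the frame of mat between -0.035 and 0.035 m and y of shaker in the frame of mat between -0.035 and 0.035 m and z of shaker in the frame of mat below 0.009 m and angle between shaker's own z axis and vertical below 0.1 rad and linear speed of each of pebble1, pebble2, pebble3, pebble4, pebble5, pebble6, pebble7, pebble8, divider1, divider2, divider3, divider4, shaker below 0.03 m/s); the robot touches nothing.
It fails at once if one of the bystanders (saucer, clip, jar, brush stand, brush holder) is pushed more than 3 cm (distance of any of saucer, clip, jar, brush_stand, brush_holder from where it was at the start of the episode above 0.03 m).
Of divider1, divider2, divider3, divider4 only 3 to 4 are there at a start; the rules pass over those that are not, and their reading is None.
Of pebble1, pebble2, pebble3, pebble4, pebble5, pebble6, pebble7, pebble8 only 6 to 8 are there at a start; the rules pass over those that are not, and their reading is None.
At some moment in a run one of shaker may be knocked a few centimetres aside while the robot is not near it.
It also fails if it takes over 210 s, if anything falls off the work surface, if the arm or the gripper's body presses on something with over 40 N, if the wrist force passes 120 N, or if a joint passes its speed limit or range.

## Working session

There is one attempt and no reset: what is moved stays moved. The work goes in short steps, Python scripts to look and compute and a tool call to move; the robot and the scene stay as the last step left them, time stands still between calls to the robot, and variables do not carry over. Pictures are saved under pics/ and viewed, at most 14 in all, crops included, and the job is handed in when it is done.

Besides the shell and the picture viewer there is one more tool, called after "Emit:" as name([rows], argument=value, ...), one row to a line, values as JSON. servo_tool: Moves the arm, as the interface text tells. Its arguments: {"type":"object","properties":{"rows":{"type":"array"},"squeeze":{"type":"number"}},"required":["rows"]}

```bash
ls; mkdir -p pics; python3 - <<'E'
from workcell import *
import cv2,numpy as np
print(get_obs())
for n in("top","scene"):
    p,d=camera(n); np.savez(f"{n}0.npz",p=p,d=d); cv2.imwrite(f"pics/{n}0.png",p[:,:,::-1]); 
    print(camera_info(n))
print(camera_info("wrist"))
E
```

```text
pics
{'time': 0.0, 'q': array([6.92724987e+01, 5.01061177e+00, 1.00372312e+01, 9.50987011e+01,
       9.38053770e-04, 9.00001043e+01]), 'qd': array([-0.03469563,  0.05712481, -0.11045362,  0.05194378,  0.01604408,
        0.04605793]), 'joint_efforts': array([ 1.21305773e-03, -5.20379233e+01,  4.64815557e+01,  1.58533570e-02,
       -2.55111644e-05, -1.43759547e-05]), 'ee_pos': array([0.19459069, 0.5142349 , 0.2526126 ]), 'tcp_rot': array([-1.79927918e+02, -9.37921873e-04,  1.59272393e+02]), 'wrist_force': array([ 0.86200407, -0.77881842,  0.47239634]), 'torque': array([-0.01392261,  0.01345436, -0.03773836]), 'grasp_force': 0.0, 'opening': 0.08546245187362422}
{'fx': 458.9179722398126, 'fy': 458.9179722398126, 'cx': 272.385177589919, 'cy': 206.4796514760972, 'cam_to_world': array([[ 0.02256732,  0.98210955, -0.18695333,  0.3830401 ],
       [-0.99967991,  0.02430703,  0.00701816, -0.00267608],
       [ 0.01143689,  0.18673511,  0.98234373,  0.99875863],
       [ 0.        ,  0.        ,  0.        ,  1.        ]])}
{'fx': 474.91121145038, 'fy': 474.91121145038, 'cx': 282.9902452504398, 'cy': 213.70546226908186, 'cam_to_world': array([[ 0.3750937 , -0.57983573,  0.72325323,  1.35766853],
       [ 0.92696102,  0.2404478 , -0.28797245, -0.29129679],
       [-0.00692793,  0.7784442 ,  0.62767557,  0.72835226],
       [ 0.        ,  0.        ,  0.        ,  1.        ]])}
{'fx': 292.7708628495507, 'fy': 292.7708628495507, 'cx': 277.4930098268037, 'cy': 205.87687730479212, 'hand_eye': array([[ 3.80770370e-04,  9.60341364e-01,  2.78826683e-01,
         7.12965696e-02],
       [ 9.99999538e-01, -1.19569206e-04, -9.53793002e-04,
        -1.72436220e-04],
       [-8.82627788e-04,  2.78826918e-01, -9.60340966e-01,
        -1.20880305e-01],
       [ 0.00000000e+00,  0.00000000e+00,  0.00000000e+00,
         1.00000000e+00]])}
```

View pics/top0.png

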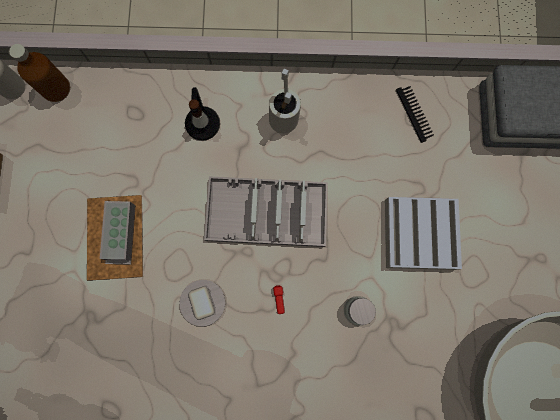

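View pics/scene0.png

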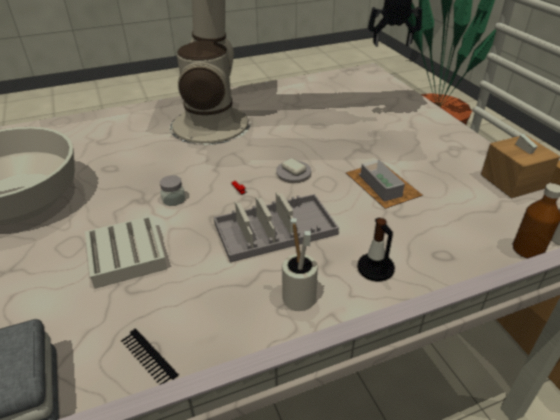

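The top view shows the tray (205–327, 178–246) with three dividers at columns 254, 279 and 303. The rack is at (383–460, 198–270) and the mat at (87–143, 195–279), with the shaker holding about 8 pebbles on it. The saucer, clip and jar lie at rows 285–325, and the brush holder and stand at rows 90–140.

```bash
cat > h.py <<'E'
import numpy as np,cv2
from workcell import *
from scipy.spatial.transform import Rotation as R
def campose(n,obs=None):
    c=camera_info(n)
    if n!="wrist": return c,c["cam_to_world"]
    T=np.eye(4);T[:3,:3]=R.from_euler("xyz",obs["tcp_rot"],degrees=True).as_matrix();T[:3,3]=obs["ee_pos"]
    return c,T@c["hand_eye"]
def ray(c,M,uv,z):
    "pixels onto the plane at height z"
    uv=np.atleast_2d(uv).astype(float)
    d=np.c_[(uv[:,0]-c["cx"])/c["fx"],-(uv[:,1]-c["cy"])/c["fy"],-np.ones(len(uv))]@M[:3,:3].T
    return M[:3,3]+d*((z-M[2,3])/d[:,2])[:,None]
def cloud(c,M,d):
    v,u=np.mgrid[:d.shape[0],:d.shape[1]]
    P=np.stack([(u-c["cx"])/c["fx"]*d,-(v-c["cy"])/c["fy"]*d,-d],-1)
    return P@M[:3,:3].T+M[:3,3]
def rect(pts):
    (c,s,a)=cv2.minAreaRect(pts[:,:2].astype(np.float32)); return np.round(c,4),np.round(s,4),round(a,2)
E
python3 - <<'E'
from h import *
f=np.load("top0.npz");p,d=f["p"],f["d"]
c,M=campose("top");P=cloud(c,M,d);Z=P[...,2]
hsv=cv2.cvtColor(p,cv2.COLOR_RGB2HSV)
def box(u0,u1,v0,v1): m=np.zeros(d.shape,bool);m[v0:v1,u0:u1]=1;return m
print("table z",np.median(Z[box(330,370,220,260)]))
for n,b,z in(("tray",(195,340,165,255),.022),("rack",(375,470,185,280),.036),("mat",(78,155,185,290),.004),("shaker",(95,140,190,275),.04)):
    m=box(*b)&(d>0)
    if n=="mat": m&=(hsv[...,0]<22)&(hsv[...,1]>100)
    else: m&=Z>{"tray":.012,"rack":.018,"shaker":.022}[n]
    k,l,s,_=cv2.connectedComponentsWithStats(m.astype(np.uint8)); i=1+s[1:,4].argmax();v,u=np.where(l==i)
    print(n,len(u),"z pct",np.round(np.percentile(Z[v,u],[5,25,50,75,95]),4),"ray",rect(ray(c,M,np.c_[u,v],z)),"cloud",rect(P[v,u]))
m=box(195,340,165,255)&(Z>.045)
k,l,s,_=cv2.connectedComponentsWithStats(m.astype(np.uint8))
for i in range(1,k):
    if s[i,4]>20: v,u=np.where(l==i);print("div",s[i,4],rect(P[v,u]),Z[v,u].max(),ray(c,M,[u.mean(),v.mean()],.07))
for n,b in(("saucer",(175,230,275,330)),("clip",(270,290,280,318)),("jar",(335,380,290,330)),("stand",(180,225,85,142)),("holder",(265,305,65,135))):
    m=box(*b)&(Z>.01);print(n,rect(P[m]),Z[m].max())
g=box(95,140,190,275)&(hsv[...,0]>40)&(hsv[...,0]<90)&(hsv[...,1]>60)
print("green",g.sum())
E
```

```text
table z -0.0001232879666573372
tray 1861 z pct [0.0154 0.0211 0.0286 0.0711 0.0753] ray (array([0.5605, 0.0033]), array([0.2598, 0.1427]), 88.47) cloud (array([0.5607, 0.0034]), array([0.2604, 0.1414]), 88.47)
rack 4435 z pct [0.0221 0.0336 0.0355 0.0368 0.0386] ray (array([ 0.5186, -0.3308]), array([0.1552, 0.1512]), 89.71) cloud (array([ 0.5191, -0.3332]), array([0.1523, 0.1501]), 89.76)
mat 2551 z pct [0.0002 0.002  0.0031 0.0043 0.0061] ray (array([0.4974, 0.3319]), array([0.1789, 0.1184]), 5.29) cloud (array([0.4977, 0.3324]), array([0.1797, 0.1201]), 5.34)
shaker 1676 z pct [0.0318 0.0416 0.0429 0.0442 0.0457] ray (array([0.5079, 0.3168]), array([0.1233, 0.0613]), 0.54) cloud (array([0.508 , 0.3193]), array([0.1223, 0.0569]), 0.32)
div 229 (array([0.5018, 0.0217]), array([0.2416, 0.0196]), 6.96) 0.9987586276958959 [[0.55836632 0.02839792 0.07      ]]
div 223 (array([ 0.5595, -0.0217]), array([0.0099, 0.1236]), 88.48) 0.07802486143620535 [[ 0.5573205 -0.0217838  0.07     ]]
div 239 (array([ 0.497 , -0.0545]), array([0.035 , 0.2479]), 73.57) 0.9987586276958959 [[ 0.55643122 -0.07170808  0.07      ]]
saucer (array([0.382 , 0.0977]), array([0.0952, 0.1767]), 28.92) 0.9987586276958959
clip (array([ 0.3743, -0.029 ]), array([0.0515, 0.034 ]), 33.64) 0.9987586276958959
jar (array([ 0.3535, -0.1116]), array([0.2179, 0.0588]), 89.91) 0.9987586276958959
stand (array([0.587 , 0.0884]), array([0.446 , 0.0758]), 20.78) 0.9987586276958959
holder (array([ 0.6469, -0.0203]), array([0.067 , 0.5289]), 85.71) 0.9987586276958959
green 1
```

Emit:
servo_tool([
  {"offset":[-1,-0.29,0],"yaw":0,"claw":0},
  {"offset":[-1,-0.29,0],"yaw":0,"claw":0},
  {"offset":[-1,-0.29,0],"yaw":0,"claw":0},
])

```text
time: 0.48
ee_pos: [0.2796, 0.4504, 0.2531]
tcp_rot: [-180.0, 0.0, 159.1]
wrist_force: [-0.0, 0.7, 0.0]
opening: 0.0856
grasp_force: 0.0
```

Emit:
servo_tool([
  {"offset":[-1,-0.29,0],"yaw":0,"claw":0},
  {"offset":[-1,-0.29,0],"yaw":0,"claw":0},
  {"offset":[-1,-0.29,0],"yaw":0,"claw":0},
])

```text
time: 0.85
ee_pos: [0.3624, 0.3884, 0.2529]
tcp_rot: [-180.0, -0.0, 159.1]
wrist_force: [0.5, 0.1, 0.2]
opening: 0.0852
grasp_force: 0.0
```

Emit:
servo_tool([
  {"offset":[-1,-0.29,0],"yaw":0,"claw":0},
  {"offset":[-1,-0.29,0],"yaw":0,"claw":0},
  {"offset":[-1,-0.29,0],"yaw":-0.3,"claw":0},
  {"offset":[-1,-0.29,0],"yaw":-0.43,"claw":0},
  {"offset":[-1,-0.29,0],"yaw":-0.43,"claw":0},
  {"offset":[-1,-0.29,0],"yaw":-0.43,"claw":0},
  {"offset":[-1,-0.29,0],"yaw":-0.43,"claw":0},
  {"offset":[-1,-0.29,0],"yaw":-0.43,"claw":0},
  {"offset":[-1,-0.29,0],"yaw":-0.43,"claw":0},
  {"offset":[-1,-0.29,0],"yaw":-0.43,"claw":0},
])

```text
time: 2.1
ee_pos: [0.4435, 0.3281, 0.253]
tcp_rot: [180.0, -0.0, -123.1]
wrist_force: [0.5, 0.3, 0.1]
opening: 0.0852
grasp_force: 0.0
```

Emit:
servo_tool([
  {"offset":[0,0,0],"yaw":-0.44,"claw":0},
  {"offset":[0,0,0],"yaw":-0.44,"claw":0},
  {"offset":[0,0,0],"yaw":-0.44,"claw":0},
  {"offset":[0,0,0],"yaw":-0.44,"claw":0},
  {"offset":[0,0,0],"yaw":-0.44,"claw":0},
  {"offset":[0,0,0],"yaw":-0.44,"claw":0},
  {"offset":[0,0,0],"yaw":-0.44,"claw":0},
  {"offset":[0,0,0],"yaw":-0.44,"claw":0},
  {"offset":[0,0,0],"yaw":-0.44,"claw":0},
])

```text
time: 3.22
ee_pos: [0.4437, 0.3278, 0.2531]
tcp_rot: [180.0, 0.0, -44.1]
wrist_force: [0.1, -0.3, -0.2]
opening: 0.0856
grasp_force: 0.0
```

```bash
python3 - <<'E'
from h import *
o=get_obs();print(o["q"],o["ee_pos"],o["tcp_rot"])
p,d=camera("wrist");np.savez("w1.npz",p=p,d=d,pos=o["ee_pos"],rot=o["tcp_rot"]);cv2.imwrite("pics/w1.png",p[:,:,::-1])
E
```

```text
[ 3.64510055e+01  5.23042980e+00  1.03252905e+01  9.51177147e+01
  1.78064551e-02 -9.94513653e+01] [0.44370272 0.32783756 0.25308018] [ 1.79980380e+02  2.13175940e-02 -4.40976364e+01]
```

View pics/w1.png

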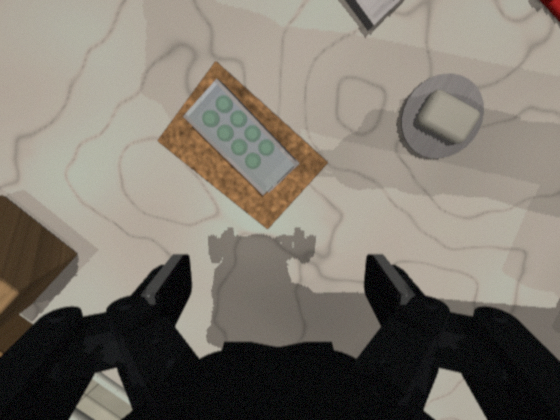

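```bash
python3 - <<'E'
import cv2,numpy as np
a=cv2.imread("pics/top0.png")[190:285,80:150];b=cv2.imread("pics/w1.png")[55:235,150:340];s=cv2.imread("pics/scene0.png")[150:210,340:430]
f=lambda i,h:cv2.resize(i,(int(i.shape[1]*h/i.shape[0]),h),interpolation=cv2.INTER_CUBIC)
cv2.imwrite("pics/z.png",np.hstack([f(a,300),f(b,300),f(s,180 if 0 else 300)])[:,:800])
E
```

```text
(no output)
```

View pics/z.png

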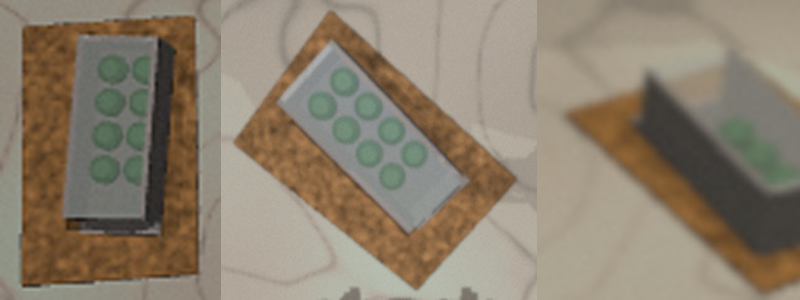

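The zoom shows the shaker's closed end towards world +x and its open mouth towards the robot (-x). There are 8 pebbles in two rows, towards the closed end. I'll turn to yaw 178.5 and go above the tray.

Emit:
servo_tool([
  {"offset":[0,0,0],"yaw":0.38,"claw":0.5},
  {"offset":[0,0,0],"yaw":0.38,"claw":0.5},
  {"offset":[0,0,0],"yaw":0.38,"claw":0.5},
  {"offset":[0,0,0],"yaw":0.38,"claw":0.5},
  {"offset":[0,0,0],"yaw":0.38,"claw":0.5},
  {"offset":[0,0,0],"yaw":0.38,"claw":0.5},
  {"offset":[0,0,0],"yaw":0.38,"claw":0.5},
  {"offset":[0,0,0],"yaw":0.38,"claw":0.5},
])

```text
time: 4.28
ee_pos: [0.4442, 0.3272, 0.2532]
tcp_rot: [180.0, -0.0, -112.5]
wrist_force: [0.5, -0.4, -0.1]
opening: 0.0428
grasp_force: 0.0
```

Emit:
servo_tool([
  {"offset":[0,0,0],"yaw":0.383,"claw":0.7},
  {"offset":[0,0,0],"yaw":0.383,"claw":0.7},
  {"offset":[0,0,0],"yaw":0.383,"claw":0.7},
  {"offset":[0,0,0],"yaw":0.383,"claw":0.7},
  {"offset":[0,0,0],"yaw":0.383,"claw":0.7},
  {"offset":[0,0,0],"yaw":0.383,"claw":0.7},
  {"offset":[0,0,0],"yaw":0.383,"claw":0.7},
  {"offset":[0,0,0],"yaw":0.383,"claw":0.7},
])

```text
time: 5.28
ee_pos: [0.4443, 0.327, 0.2533]
tcp_rot: [180.0, -0.0, 178.6]
wrist_force: [0.4, -0.2, 0.4]
opening: 0.0255
grasp_force: 0.0
```

Emit:
servo_tool([
  {"offset":[-0.4,-1,0],"yaw":0,"claw":0.7},
  {"offset":[-0.4,-1,0],"yaw":0,"claw":0.7},
  {"offset":[-0.4,-1,0],"yaw":0,"claw":0.7},
])

```text
time: 5.65
ee_pos: [0.4826, 0.2237, 0.2535]
tcp_rot: [-180.0, 0.0, 178.5]
wrist_force: [-0.3, 0.9, -0.9]
opening: 0.0258
grasp_force: 0.0
```

Emit:
servo_tool([
  {"offset":[-0.4,-1,0],"yaw":0,"claw":0.7},
  {"offset":[-0.4,-1,0],"yaw":0,"claw":0.7},
  {"offset":[-0.4,-1,0],"yaw":0,"claw":0.7},
])

```text
time: 6.02
ee_pos: [0.5199, 0.1234, 0.2532]
tcp_rot: [-180.0, -0.0, 178.5]
wrist_force: [-1.3, 0.2, -0.6]
opening: 0.0258
grasp_force: 0.0
```

Emit:
servo_tool([
  {"offset":[-0.36,-1,0],"yaw":0,"claw":0.7},
  {"offset":[-0.36,-1,0],"yaw":0,"claw":0.7},
  {"offset":[-0.36,-1,0],"yaw":0,"claw":0.7},
  {"offset":[-0.36,-1,0],"yaw":0,"claw":0.7},
])

```text
time: 6.52
ee_pos: [0.5526, 0.0252, 0.2532]
tcp_rot: [180.0, -0.0, 178.6]
wrist_force: [0.4, 0.3, -0.6]
opening: 0.0258
grasp_force: 0.0
```

```bash
python3 - <<'E'
from h import *
o=get_obs();print(o["q"],o["ee_pos"],o["tcp_rot"],o["opening"])
p,d=camera("wrist");np.savez("w2.npz",p=p,d=d,pos=o["ee_pos"],rot=o["tcp_rot"]);cv2.imwrite("pics/w2.png",p[:,:,::-1])
E
```

```text
[2.60110616e+00 5.43296960e+00 1.05584138e+01 9.51419399e+01
 2.96270660e-02 3.98563664e+00] [0.55258272 0.02523946 0.2532163 ] [ 1.79971591e+02 -1.85151453e-02  1.78615470e+02] 0.025761095422447297
```

View pics/w2.png

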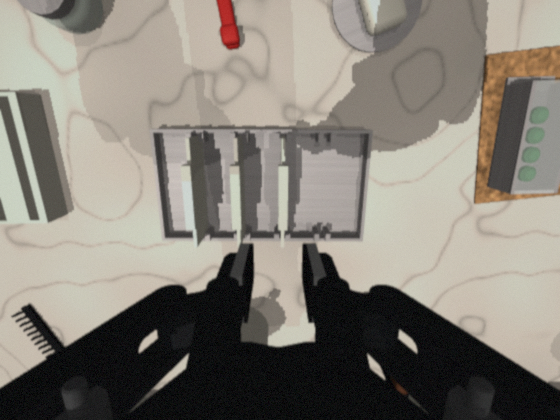

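The wrist view shows three dividers with strips at columns 188, 236 and 283, rows 165–232. The slot on the +y side at column 320 is empty. Next I'll measure the strips from this view and compare with the top view.

```bash
cat >> h.py <<'E'
def strips(n,p,d,o=None,zlo=.06,zhi=.09,roi=None):
    c,M=campose(n,o);P=cloud(c,M,d);Z=P[...,2]
    m=(Z>zlo)&(Z<zhi)
    if roi is not None: m&=(P[...,0]>roi[0])&(P[...,0]<roi[1])&(P[...,1]>roi[2])&(P[...,1]<roi[3])
    k,l,s,_=cv2.connectedComponentsWithStats(m.astype(np.uint8))
    for i in range(1,k):
        if s[i,4]>25:
            v,u=np.where(l==i);q=ray(c,M,np.c_[u,v],.074)
            print(n,s[i,4],"z",np.round(np.percentile(Z[v,u],[10,50,90]),4),"cloud",rect(P[v,u]),"ray",rect(q))
E
python3 - <<'E'
from h import *
f=np.load("w2.npz");o={"ee_pos":f["pos"],"tcp_rot":f["rot"]}
strips("wrist",f["p"],f["d"],o,.064,.09,(.47,.65,-.13,.14))
f=np.load("top0.npz");strips("top",f["p"],f["d"],None,.064,.09,(.47,.65,-.13,.14))
# rack lanes / tray from wrist
c,M=campose("wrist",o);f=np.load("w2.npz");P=cloud(c,M,f["d"]);Z=P[...,2]
m=(Z>.014)&(Z<.03)&(P[...,0]>.45)&(P[...,0]<.66)&(P[...,1]>-.15)&(P[...,1]<.16);print("tray w",rect(P[m]))
# rack lanes: dark vs bright on top plane, top camera, depth below .02 inside
f=np.load("top0.npz");c,M=campose("top");P=cloud(c,M,f["d"]);Z=P[...,2]
g=cv2.cvtColor(f["p"],cv2.COLOR_RGB2GRAY)
q=ray(c,M,np.array([(u,v) for v in (215,234,252) for u in range(380,466)]),.036).reshape(3,-1,3)
for j,v in enumerate((215,234,252)):
    r=g[v,380:466].astype(float);t=(r.min()+np.percentile(r,80))/2;b=r<t
    e=np.flatnonzero(np.diff(b.astype(int)));print("row",v,"x",q[j,40,0].round(4),"edges y",q[j,e,1].round(4))
E
```

```text
wrist 793 z [0.0688 0.0739 0.075 ] cloud (array([ 0.5575, -0.0699]), array([0.011 , 0.0705]), 88.21) ray (array([ 0.557 , -0.0683]), array([0.0131, 0.071 ]), 88.51)
wrist 694 z [0.0721 0.0741 0.075 ] cloud (array([ 0.5589, -0.0194]), array([0.0104, 0.0703]), 88.51) ray (array([ 0.5582, -0.0188]), array([0.0113, 0.071 ]), 88.48)
wrist 640 z [0.0731 0.0742 0.0751] cloud (array([0.5602, 0.0309]), array([0.0098, 0.0703]), 88.67) ray (array([0.5594, 0.0309]), array([0.0098, 0.071 ]), 88.66)
top 169 z [0.0713 0.0735 0.0756] cloud (array([0.5605, 0.0285]), array([0.01  , 0.0695]), 88.47) ray (array([0.5604, 0.0284]), array([0.0101, 0.0695]), 88.36)
top 169 z [0.0715 0.0738 0.0759] cloud (array([ 0.5595, -0.0217]), array([0.0099, 0.0708]), 88.48) ray (array([ 0.5587, -0.0217]), array([0.0099, 0.071 ]), 88.28)
top 178 z [0.0705 0.0737 0.076 ] cloud (array([ 0.5583, -0.0721]), array([0.0103, 0.0708]), 88.37) ray (array([ 0.5576, -0.0718]), array([0.0106, 0.0713]), 88.51)
tray w (array([0.5599, 0.0057]), array([0.2612, 0.1401]), 88.64)
row 215 x 0.5555 edges y [-0.2396 -0.2567 -0.2674 -0.2781 -0.3081 -0.3188 -0.3467 -0.3574 -0.3853
 -0.3982]
row 234 x 0.5147 edges y [-0.2387 -0.2578 -0.2663 -0.279  -0.3067 -0.3173 -0.3471 -0.3577 -0.3875
 -0.3982]
row 252 x 0.4765 edges y [-0.2379 -0.2568 -0.2674 -0.2779 -0.3075 -0.318  -0.3455 -0.3581 -0.3856
 -0.3983]
```

Emit:
servo_tool([
  {"offset":[-0.08,-0.96,0],"yaw":0,"claw":0.7},
  {"offset":[-0.08,-0.96,0],"yaw":0,"claw":0.7},
  {"offset":[-0.08,-0.96,0.5],"yaw":0,"claw":0.7},
  {"offset":[-0.08,-0.96,1],"yaw":0,"claw":0.7},
  {"offset":[-0.08,-0.96,1],"yaw":0,"claw":0.7},
  {"offset":[-0.08,-0.96,1],"yaw":0,"claw":0.7},
])

```text
time: 7.32
ee_pos: [0.5589, -0.0713, 0.1556]
tcp_rot: [-180.0, 0.1, 178.6]
wrist_force: [-0.1, 1.1, 1.0]
opening: 0.0255
grasp_force: 0.0
```

```bash
python3 - <<'E'
from h import *
o=get_obs();print(o["ee_pos"],o["tcp_rot"],o["opening"])
p,d=camera("wrist");cv2.imwrite("pics/w3.png",p[:,:,::-1])
strips("wrist",p,d,o,.064,.09,(.47,.65,-.13,.14))
E
```

```text
[ 0.55893383 -0.07133328  0.15559707] [-1.79990803e+02  1.26390323e-01  1.78617505e+02] 0.02551224783166855
wrist 1249 z [0.0733 0.0742 0.075 ] cloud (array([ 0.5573, -0.0697]), array([0.0095, 0.0703]), 88.45) ray (array([ 0.5568, -0.0697]), array([0.0094, 0.0708]), 88.39)
wrist 1539 z [0.0694 0.0741 0.075 ] cloud (array([ 0.5589, -0.0197]), array([0.0106, 0.0705]), 88.43) ray (array([ 0.5579, -0.0207]), array([0.0124, 0.0708]), 88.4)
wrist 1847 z [0.0673 0.0739 0.075 ] cloud (array([0.5603, 0.0307]), array([0.0116, 0.0706]), 88.92) ray (array([0.5595, 0.0285]), array([0.015 , 0.0716]), 88.49)
```

Emit:
servo_tool([
  {"offset":[0,0,0.5],"yaw":0,"claw":0.7},
  {"offset":[0,0,0.85],"yaw":0,"claw":0.7},
  {"offset":[0,0,0.85],"yaw":0,"claw":0.7},
  {"offset":[0,0,0.85],"yaw":0,"claw":0.7},
  {"offset":[0,0,0.85],"yaw":0,"claw":1},
  {"offset":[0,0,0.85],"yaw":0,"claw":1},
  {"offset":[0,0,0.85],"yaw":0,"claw":1},
  {"offset":[0,0,0.85],"yaw":0,"claw":1},
  {"offset":[0,0,0.85],"yaw":0,"claw":1},
  {"offset":[0,0,0.85],"yaw":0,"claw":1},
], squeeze=40)

```text
time: 8.62
ee_pos: [0.5597, -0.0719, 0.071]
tcp_rot: [180.0, 0.2, 178.5]
wrist_force: [0.2, 2.2, 7.0]
opening: 0.0092
grasp_force: 39.0
```

Emit:
servo_tool([
  {"offset":[0,0,-0.3],"yaw":0,"claw":1},
  {"offset":[0,0,-0.6],"yaw":0,"claw":1},
  {"offset":[0,0,-1],"yaw":0,"claw":1},
  {"offset":[0,0,-1],"yaw":0,"claw":1},
  {"offset":[0,0,-1],"yaw":0,"claw":1},
])

```text
time: 9.25
ee_pos: [0.5584, -0.0723, 0.1687]
tcp_rot: [-180.0, 0.1, 178.5]
wrist_force: [-0.4, 0.5, -0.2]
opening: 0.0093
grasp_force: 40.1
```

Emit:
servo_tool([
  {"offset":[0.05,-0.5,0],"yaw":0,"claw":1},
  {"offset":[0.1,-1,0],"yaw":0,"claw":1},
  {"offset":[0.1,-1,0],"yaw":0,"claw":1},
])

```text
time: 9.62
ee_pos: [0.5447, -0.1745, 0.167]
tcp_rot: [180.0, -0.1, 178.3]
wrist_force: [-0.5, 0.2, -0.6]
opening: 0.0092
grasp_force: 40.1
```

Emit:
servo_tool([
  {"offset":[0.05,-0.5,0],"yaw":0,"claw":1},
  {"offset":[0.1,-1,0],"yaw":0,"claw":1},
  {"offset":[0.1,-1,0],"yaw":0,"claw":1},
])

```text
time: 10.0
ee_pos: [0.5324, -0.2735, 0.167]
tcp_rot: [180.0, -0.1, 178.4]
wrist_force: [-0.5, 0.0, 0.3]
opening: 0.0095
grasp_force: 40.1
```

Emit:
servo_tool([
  {"offset":[0.05,-0.5,0],"yaw":0,"claw":1},
  {"offset":[0.11,-1,0],"yaw":-0.008,"claw":1},
  {"offset":[0.11,-1,0],"yaw":-0.008,"claw":1},
  {"offset":[0.11,-1,0],"yaw":-0.008,"claw":1},
  {"offset":[0.11,-1,0],"yaw":-0.008,"claw":1},
])

```text
time: 10.62
ee_pos: [0.5201, -0.3698, 0.1683]
tcp_rot: [180.0, -0.0, -179.9]
wrist_force: [0.2, -0.5, -0.3]
opening: 0.0091
grasp_force: 40.1
```

```bash
python3 - <<'E'
from h import *
o=get_obs();print(o["ee_pos"],o["tcp_rot"],o["opening"],o["wrist_force"])
p,d=camera("wrist");np.savez("w4.npz",p=p,d=d,pos=o["ee_pos"],rot=o["tcp_rot"]);cv2.imwrite("pics/w4.png",p[:,:,::-1])
strips("wrist",p,d,o,.13,.25)
q,e=camera("top");np.savez("top1.npz",p=q,d=e)
strips("top",q,e,None,.15,.2,(.4,.65,-.5,-.2))
E
```

```text
[ 0.52005419 -0.36977461  0.16827551] [ 1.79977106e+02 -8.98526637e-03 -1.79941061e+02] 0.009140901976515363 [ 0.22833918 -0.52768741 -0.3224172 ]
wrist 59863 z [0.1882 0.227  0.242 ] cloud (array([ 0.5085, -0.3698]), array([0.0925, 0.0882]), 46.52) ray (array([ 0.5926, -0.367 ]), array([0.5422, 0.2682]), 90.0)
top 87 z [0.1523 0.1575 0.1721] cloud (array([ 0.5613, -0.3703]), array([0.0376, 0.0101]), 3.73) ray (array([ 0.5791, -0.412 ]), array([0.0186, 0.0405]), 86.84)
top 252 z [0.1549 0.1694 0.1962] cloud (array([ 0.4943, -0.3688]), array([0.0669, 0.0403]), 34.0) ray (array([ 0.5058, -0.4116]), array([0.0777, 0.0385]), 15.69)
```

View pics/w4.png

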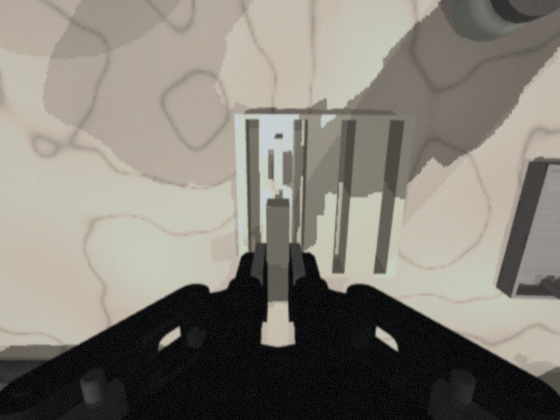

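```bash
python3 - <<'E'
from h import *
f=np.load("w4.npz");o={"ee_pos":f["pos"],"tcp_rot":f["rot"]}
c,M=campose("wrist",o);P=cloud(c,M,f["d"]);Z=P[...,2]
m=(Z>.031)&(Z<.042)&(P[...,0]<.62)&(P[...,0]>.42);k,l,s,_=cv2.connectedComponentsWithStats(m.astype(np.uint8));
for i in range(1,k):
    if s[i,4]>200: v,u=np.where(l==i);print(rect(P[v,u]),np.median(Z[v,u]),"y rng",P[v,u,1].min(),P[v,u,1].max())
# ridge edges: on row 160-ish, transitions of z about .036
for r in (150,190,230):
    b=m[r];e=np.flatnonzero(np.diff(b.astype(int)))
    print(r,ray(c,M,np.c_[e+.5,np.full(len(e),r)],.036)[:,:2].round(4).tolist())
# same in top
f=np.load("top0.npz");c,M=campose("top");P=cloud(c,M,f["d"]);Z=P[...,2]
E
```

```text
(array([ 0.5183, -0.3307]), array([0.1508, 0.1503]), 89.71) 0.03622734900963498 y rng -0.40619924672673713 -0.2552300297571607
150 [[0.4727, -0.4054], [0.4727, -0.396], [0.4727, -0.3849], [0.4727, -0.3729], [0.4726, -0.3653], [0.4726, -0.3567], [0.4726, -0.3448], [0.4726, -0.3166], [0.4726, -0.3064], [0.4725, -0.2765], [0.4725, -0.2671], [0.4725, -0.256]]
190 [[0.5077, -0.4058], [0.5077, -0.3961], [0.5077, -0.3846], [0.5076, -0.373], [0.5076, -0.3651], [0.5076, -0.3571], [0.5076, -0.3455], [0.5076, -0.3172], [0.5076, -0.3056], [0.5075, -0.2772], [0.5075, -0.2666], [0.5075, -0.256]]
230 [[0.5455, -0.4063], [0.5455, -0.3962], [0.5455, -0.3851], [0.5455, -0.3805], [0.5455, -0.3584], [0.5455, -0.3574], [0.5454, -0.3454], [0.5454, -0.3224], [0.5454, -0.3214], [0.5454, -0.3168], [0.5454, -0.3067], [0.5454, -0.2771], [0.5454, -0.267], [0.5454, -0.2633], [0.5454, -0.2624], [0.5454, -0.2559]]
```

Emit:
servo_tool([
  {"offset":[0,-0.22,0],"yaw":0,"claw":1},
  {"offset":[0,-0.22,0],"yaw":0,"claw":1},
  {"offset":[0,-0.22,0],"yaw":0,"claw":1},
  {"offset":[0,-0.22,0.3],"yaw":0,"claw":1},
  {"offset":[0,-0.22,0.5],"yaw":0,"claw":1},
  {"offset":[0,-0.22,0.6],"yaw":0,"claw":1},
  {"offset":[0,-0.22,0.7],"yaw":0,"claw":1},
  {"offset":[0,-0.22,0.8],"yaw":0,"claw":1},
  {"offset":[0,-0.22,0.9],"yaw":0,"claw":1},
  {"offset":[0,-0.22,0.95],"yaw":0,"claw":1},
  {"offset":[0,-0.22,0.95],"yaw":0,"claw":1},
  {"offset":[0,-0.22,0.95],"yaw":0,"claw":1},
])

```text
time: 12.22
ee_pos: [0.5197, -0.3935, 0.0737]
tcp_rot: [-180.0, 0.0, 180.0]
wrist_force: [-0.6, 0.1, -0.8]
opening: 0.0097
grasp_force: 40.1
```

Emit:
servo_tool([
  {"offset":[0,0,0.02],"yaw":0,"claw":1},
  {"offset":[0,0,0.02],"yaw":0,"claw":0.75},
  {"offset":[0,0,0.02],"yaw":0,"claw":0.7},
  {"offset":[0,0,0.02],"yaw":0,"claw":0.7},
  {"offset":[0,0,0.02],"yaw":0,"claw":0.7},
  {"offset":[0,0,-0.4],"yaw":0,"claw":0.7},
  {"offset":[0,0,-0.9],"yaw":0,"claw":0.7},
  {"offset":[0,0,-0.9],"yaw":0,"claw":0.7},
])

```text
time: 13.22
ee_pos: [0.5209, -0.3944, 0.1683]
tcp_rot: [-179.7, 0.3, 180.0]
wrist_force: [1.0, 0.5, -0.3]
opening: 0.0258
grasp_force: 0.0
```

Emit:
servo_tool([
  {"offset":[-0.05,0.5,0],"yaw":0,"claw":0.7},
  {"offset":[-0.11,1,0],"yaw":0,"claw":0.7},
  {"offset":[-0.11,1,0],"yaw":0,"claw":0.7},
])

```text
time: 13.6
ee_pos: [0.5309, -0.2905, 0.1629]
tcp_rot: [180.0, -0.0, -179.8]
wrist_force: [0.9, -0.8, 0.2]
opening: 0.0256
grasp_force: 0.0
```

Emit:
servo_tool([
  {"offset":[-0.05,0.5,0],"yaw":0,"claw":0.7},
  {"offset":[-0.11,1,0],"yaw":0,"claw":0.7},
  {"offset":[-0.11,1,0],"yaw":0,"claw":0.7},
])

```text
time: 13.98
ee_pos: [0.5419, -0.1913, 0.163]
tcp_rot: [180.0, -0.0, -179.9]
wrist_force: [0.2, -0.9, -0.4]
opening: 0.0256
grasp_force: 0.0
```

Emit:
servo_tool([
  {"offset":[-0.05,0.5,0],"yaw":0,"claw":0.7},
  {"offset":[-0.11,1,0],"yaw":0.008,"claw":0.7},
  {"offset":[-0.11,1,0],"yaw":0.008,"claw":0.7},
])

```text
time: 14.35
ee_pos: [0.5531, -0.0919, 0.1629]
tcp_rot: [180.0, -0.0, 178.7]
wrist_force: [-0.4, -0.8, 0.7]
opening: 0.0252
grasp_force: 0.0
```

Emit:
servo_tool([
  {"offset":[-0.06,0.72,0],"yaw":0,"claw":0.7},
  {"offset":[-0.06,0.72,0],"yaw":0,"claw":0.7},
  {"offset":[-0.06,0.72,0],"yaw":0,"claw":0.7},
  {"offset":[-0.06,0.72,0],"yaw":0,"claw":0.7},
])

```text
time: 14.85
ee_pos: [0.5606, -0.0231, 0.1631]
tcp_rot: [-180.0, -0.0, 178.5]
wrist_force: [0.7, -0.2, 1.2]
opening: 0.0257
grasp_force: 0.0
```

```bash
python3 - <<'E'
from h import *
o=get_obs();print(o["ee_pos"],o["tcp_rot"],o["opening"],o["wrist_force"])
p,d=camera("top");strips("top",p,d,None,.06,.09,(.4,.65,-.5,.15))
p,d=camera("wrist");strips("wrist",p,d,o,.06,.09,(.4,.65,-.5,.15))
E
```

```text
[ 0.56057393 -0.02305027  0.16310966] [-1.79976788e+02 -1.33370160e-02  1.78451291e+02] 0.025669398737973383 [ 0.67610053 -0.23273234  1.20298367]
top 265 z [0.0644 0.073  0.0758] cloud (array([ 0.5213, -0.3948]), array([0.0759, 0.0116]), 0.11) ray (array([ 0.5198, -0.3926]), array([0.0157, 0.0741]), 89.99)
wrist 51 z [0.0601 0.0605 0.0611] cloud (array([ 0.502, -0.018]), array([0.003 , 0.0095]), 88.65) ray (array([ 0.5013, -0.0181]), array([0.0028, 0.0089]), 88.61)
wrist 1681 z [0.062  0.0739 0.0749] cloud (array([0.5512, 0.0308]), array([0.0106, 0.1052]), 88.53) ray (array([0.5476, 0.0297]), array([0.013 , 0.0989]), 88.46)
wrist 1273 z [0.0712 0.0741 0.0749] cloud (array([ 0.5659, -0.0195]), array([0.0094, 0.1002]), 88.43) ray (array([ 0.5611, -0.0193]), array([0.0094, 0.094 ]), 88.39)
wrist 30 z [0.0601 0.0605 0.061 ] cloud (array([0.6105, 0.0296]), array([0.0095, 0.0035]), 1.6) ray (array([0.6031, 0.0266]), array([0.0088, 0.0032]), 1.83)
```

Emit:
servo_tool([
  {"offset":[0,0.01,0.5],"yaw":0,"claw":0.7},
  {"offset":[0,0.01,0.92],"yaw":0,"claw":0.7},
  {"offset":[0,0.01,0.92],"yaw":0,"claw":0.7},
  {"offset":[0,0.01,0.92],"yaw":0,"claw":0.7},
  {"offset":[0,0.01,0.92],"yaw":0,"claw":1},
  {"offset":[0,0.01,0.92],"yaw":0,"claw":1},
  {"offset":[0,0.01,0.92],"yaw":0,"claw":1},
  {"offset":[0,0.01,0.92],"yaw":0,"claw":1},
  {"offset":[0,0.01,0.92],"yaw":0,"claw":1},
  {"offset":[0,0.01,0.92],"yaw":0,"claw":1},
], squeeze=40)

```text
time: 16.2
ee_pos: [0.5619, -0.0206, 0.0737]
tcp_rot: [-180.0, 0.2, 178.5]
wrist_force: [-0.8, -0.0, 6.7]
opening: 0.0091
grasp_force: 40.3
```

Emit:
servo_tool([
  {"offset":[0,0,-0.3],"yaw":0,"claw":1},
  {"offset":[0,0,-0.6],"yaw":0,"claw":1},
  {"offset":[0,0,-1],"yaw":0,"claw":1},
  {"offset":[0,0,-1],"yaw":0,"claw":1},
  {"offset":[0,0,-1],"yaw":0,"claw":1},
])

```text
time: 16.82
ee_pos: [0.5607, -0.0205, 0.1714]
tcp_rot: [-180.0, 0.0, 178.5]
wrist_force: [-0.2, 0.9, -0.4]
opening: 0.0091
grasp_force: 39.3
```

Emit:
servo_tool([
  {"offset":[0.05,-0.5,0],"yaw":0,"claw":1},
  {"offset":[0.11,-0.97,0],"yaw":0,"claw":1},
  {"offset":[0.11,-0.97,0],"yaw":0,"claw":1},
])

```text
time: 17.2
ee_pos: [0.5461, -0.1196, 0.17]
tcp_rot: [-180.0, -0.1, 178.3]
wrist_force: [0.5, 0.3, -1.7]
opening: 0.0094
grasp_force: 39.3
```

Emit:
servo_tool([
  {"offset":[0.05,-0.5,0],"yaw":0,"claw":1},
  {"offset":[0.11,-0.97,0],"yaw":0,"claw":1},
  {"offset":[0.11,-0.97,0],"yaw":0,"claw":1},
])

```text
time: 17.58
ee_pos: [0.5329, -0.2157, 0.1701]
tcp_rot: [180.0, -0.1, 178.4]
wrist_force: [0.6, 0.9, -0.9]
opening: 0.0092
grasp_force: 39.4
```

Emit:
servo_tool([
  {"offset":[0.05,-0.5,0],"yaw":0,"claw":1},
  {"offset":[0.11,-0.97,0],"yaw":-0.008,"claw":1},
  {"offset":[0.11,-0.97,0],"yaw":-0.008,"claw":1},
  {"offset":[0.11,-0.97,0],"yaw":-0.008,"claw":1},
  {"offset":[0.11,-0.97,0],"yaw":-0.008,"claw":1},
])

```text
time: 18.2
ee_pos: [0.5205, -0.3092, 0.1711]
tcp_rot: [180.0, -0.0, -179.9]
wrist_force: [-0.3, 0.4, -0.8]
opening: 0.0094
grasp_force: 39.5
```

Emit:
servo_tool([
  {"offset":[0,-0.033,0],"yaw":0,"claw":1},
  {"offset":[0,-0.033,0],"yaw":0,"claw":1},
  {"offset":[0,-0.033,0.3],"yaw":0,"claw":1},
  {"offset":[0,-0.033,0.5],"yaw":0,"claw":1},
  {"offset":[0,-0.033,0.6],"yaw":0,"claw":1},
  {"offset":[0,-0.033,0.7],"yaw":0,"claw":1},
  {"offset":[0,-0.033,0.8],"yaw":0,"claw":1},
  {"offset":[0,-0.033,0.9],"yaw":0,"claw":1},
  {"offset":[0,-0.033,0.95],"yaw":0,"claw":1},
  {"offset":[0,-0.033,0.96],"yaw":0,"claw":1},
  {"offset":[0,-0.033,0.96],"yaw":0,"claw":1},
])

```text
time: 19.58
ee_pos: [0.5203, -0.3139, 0.0755]
tcp_rot: [-180.0, 0.0, 180.0]
wrist_force: [-0.5, 0.2, -0.1]
opening: 0.0086
grasp_force: 39.5
```

Emit:
servo_tool([
  {"offset":[0,0,0.02],"yaw":0,"claw":1},
  {"offset":[0,0,0.02],"yaw":0,"claw":0.75},
  {"offset":[0,0,0.02],"yaw":0,"claw":0.7},
  {"offset":[0,0,0.02],"yaw":0,"claw":0.7},
  {"offset":[0,0,0.02],"yaw":0,"claw":0.7},
  {"offset":[0,0,-0.4],"yaw":0,"claw":0.7},
  {"offset":[0,0,-0.9],"yaw":0,"claw":0.7},
  {"offset":[0,0,-0.9],"yaw":0,"claw":0.7},
])

```text
time: 20.58
ee_pos: [0.5216, -0.3148, 0.17]
tcp_rot: [-179.8, 0.4, 180.0]
wrist_force: [0.0, -0.3, -0.5]
opening: 0.0257
grasp_force: 0.0
```

Emit:
servo_tool([
  {"offset":[-0.05,0.5,0],"yaw":0,"claw":0.7},
  {"offset":[-0.12,1,0],"yaw":0,"claw":0.7},
  {"offset":[-0.12,1,0],"yaw":0,"claw":0.7},
])

```text
time: 20.95
ee_pos: [0.5324, -0.2111, 0.1648]
tcp_rot: [180.0, -0.0, -179.8]
wrist_force: [-0.5, -0.7, 0.1]
opening: 0.0256
grasp_force: 0.0
```

Emit:
servo_tool([
  {"offset":[-0.05,0.5,0],"yaw":0,"claw":0.7},
  {"offset":[-0.12,1,0],"yaw":0,"claw":0.7},
  {"offset":[-0.12,1,0],"yaw":0,"claw":0.7},
])

```text
time: 21.32
ee_pos: [0.5444, -0.1118, 0.1648]
tcp_rot: [180.0, -0.0, -179.8]
wrist_force: [0.4, -0.0, 0.2]
opening: 0.0254
grasp_force: 0.0
```

Emit:
servo_tool([
  {"offset":[-0.05,0.5,0],"yaw":0,"claw":0.7},
  {"offset":[-0.12,1,0],"yaw":0.008,"claw":0.7},
  {"offset":[-0.12,1,0],"yaw":0.008,"claw":0.7},
])

```text
time: 21.7
ee_pos: [0.5566, -0.0124, 0.1647]
tcp_rot: [180.0, -0.0, 178.7]
wrist_force: [0.9, -0.4, 0.6]
opening: 0.0255
grasp_force: 0.0
```

Emit:
servo_tool([
  {"offset":[-0.04,0.42,0],"yaw":0,"claw":0.7},
  {"offset":[-0.04,0.42,0],"yaw":0,"claw":0.7},
  {"offset":[-0.04,0.42,0],"yaw":0,"claw":0.7},
  {"offset":[-0.04,0.42,0],"yaw":0,"claw":0.7},
])

```text
time: 22.2
ee_pos: [0.5614, 0.0267, 0.1652]
tcp_rot: [-180.0, -0.0, 178.4]
wrist_force: [-0.2, -0.2, -0.2]
opening: 0.0257
grasp_force: 0.0
```

```bash
python3 - <<'E'
from h import *
o=get_obs();print(o["ee_pos"],o["tcp_rot"],o["opening"],o["wrist_force"])
p,d=camera("top");strips("top",p,d,None,.06,.09,(.4,.65,-.5,.15))
E
```

```text
[0.5613691  0.02665437 0.16518048] [-1.79983891e+02 -7.58248430e-03  1.78449492e+02] 0.025738253821797247 [-0.23805532 -0.15263636 -0.22621319]
top 249 z [0.0648 0.0734 0.076 ] cloud (array([ 0.5166, -0.3153]), array([0.0116, 0.0772]), 89.83) ray (array([ 0.515 , -0.3135]), array([0.0762, 0.0144]), 0.18)
top 264 z [0.0642 0.0728 0.0756] cloud (array([ 0.5174, -0.3947]), array([0.0129, 0.0788]), 89.87) ray (array([ 0.5157, -0.392 ]), array([0.0781, 0.0156]), 0.18)
```

Emit:
servo_tool([
  {"offset":[0,0.02,0.5],"yaw":0,"claw":0.7},
  {"offset":[0,0.02,0.92],"yaw":0,"claw":0.7},
  {"offset":[0,0.02,0.92],"yaw":0,"claw":0.7},
  {"offset":[0,0.02,0.92],"yaw":0,"claw":0.7},
  {"offset":[0,0.02,0.92],"yaw":0,"claw":1},
  {"offset":[0,0.02,0.92],"yaw":0,"claw":1},
  {"offset":[0,0.02,0.92],"yaw":0,"claw":1},
  {"offset":[0,0.02,0.92],"yaw":0,"claw":1},
  {"offset":[0,0.02,0.92],"yaw":0,"claw":1},
  {"offset":[0,0.02,0.92],"yaw":0,"claw":1},
], squeeze=40)

```text
time: 23.5
ee_pos: [0.5627, 0.03, 0.0757]
tcp_rot: [180.0, 0.2, 178.5]
wrist_force: [-0.2, -0.1, 6.6]
opening: 0.0087
grasp_force: 40.4
```

Emit:
servo_tool([
  {"offset":[0,0,-0.3],"yaw":0,"claw":1},
  {"offset":[0,0,-0.6],"yaw":0,"claw":1},
  {"offset":[0,0,-1],"yaw":0,"claw":1},
  {"offset":[0,0,-1],"yaw":0,"claw":1},
  {"offset":[0,0,-1],"yaw":0,"claw":1},
])

```text
time: 24.12
ee_pos: [0.5615, 0.03, 0.1734]
tcp_rot: [180.0, 0.0, 178.5]
wrist_force: [-0.6, 0.3, -1.5]
opening: 0.0091
grasp_force: 39.3
```

Emit:
servo_tool([
  {"offset":[0.05,-0.5,0],"yaw":0,"claw":1},
  {"offset":[0.11,-1,0],"yaw":0,"claw":1},
  {"offset":[0.11,-1,0],"yaw":0,"claw":1},
])

```text
time: 24.5
ee_pos: [0.5469, -0.0723, 0.1721]
tcp_rot: [-180.0, -0.1, 178.3]
wrist_force: [-0.3, 1.1, 0.0]
opening: 0.0089
grasp_force: 39.4
```

Emit:
servo_tool([
  {"offset":[0.05,-0.5,0],"yaw":0,"claw":1},
  {"offset":[0.11,-1,0],"yaw":0,"claw":1},
  {"offset":[0.11,-1,0],"yaw":0,"claw":1},
])

```text
time: 24.88
ee_pos: [0.5336, -0.1713, 0.1722]
tcp_rot: [180.0, -0.1, 178.4]
wrist_force: [-0.1, 1.1, -0.9]
opening: 0.0089
grasp_force: 39.4
```

Emit:
servo_tool([
  {"offset":[0.05,-0.5,0],"yaw":0,"claw":1},
  {"offset":[0.11,-0.97,0],"yaw":-0.008,"claw":1},
  {"offset":[0.11,-0.97,0],"yaw":-0.008,"claw":1},
  {"offset":[0.11,-0.97,0],"yaw":-0.008,"claw":1},
  {"offset":[0.11,-0.97,0],"yaw":-0.008,"claw":1},
])

```text
time: 25.5
ee_pos: [0.5212, -0.2647, 0.1731]
tcp_rot: [180.0, -0.0, -179.9]
wrist_force: [-0.1, 0.8, -0.6]
opening: 0.0095
grasp_force: 39.5
```

Emit:
servo_tool([
  {"offset":[0,-0.07,0],"yaw":0,"claw":1},
  {"offset":[0,-0.07,0],"yaw":0,"claw":1},
  {"offset":[0,-0.07,0.3],"yaw":0,"claw":1},
  {"offset":[0,-0.07,0.5],"yaw":0,"claw":1},
  {"offset":[0,-0.07,0.6],"yaw":0,"claw":1},
  {"offset":[0,-0.07,0.7],"yaw":0,"claw":1},
  {"offset":[0,-0.07,0.8],"yaw":0,"claw":1},
  {"offset":[0,-0.07,0.9],"yaw":0,"claw":1},
  {"offset":[0,-0.07,0.95],"yaw":0,"claw":1},
  {"offset":[0,-0.07,0.96],"yaw":0,"claw":1},
  {"offset":[0,-0.07,0.96],"yaw":0,"claw":1},
])

```text
time: 26.88
ee_pos: [0.5209, -0.2731, 0.0775]
tcp_rot: [-180.0, 0.0, 180.0]
wrist_force: [-0.0, -1.6, 0.2]
opening: 0.0092
grasp_force: 39.5
```

Emit:
servo_tool([
  {"offset":[0,0,0.02],"yaw":0,"claw":1},
  {"offset":[0,0,0.02],"yaw":0,"claw":0.75},
  {"offset":[0,0,0.02],"yaw":0,"claw":0.7},
  {"offset":[0,0,0.02],"yaw":0,"claw":0.7},
  {"offset":[0,0,0.02],"yaw":0,"claw":0.7},
  {"offset":[0,0,-0.4],"yaw":0,"claw":0.7},
  {"offset":[0,0,-0.98],"yaw":0,"claw":0.7},
  {"offset":[0,0,-0.98],"yaw":0,"claw":0.7},
])

```text
time: 27.88
ee_pos: [0.5225, -0.2739, 0.1805]
tcp_rot: [-179.8, 0.4, 180.0]
wrist_force: [0.5, 0.4, -0.5]
opening: 0.0255
grasp_force: 0.0
```

Emit:
servo_tool([
  {"offset":[0,0.5,-0.2],"yaw":0,"claw":0.5},
  {"offset":[0.1,1,-0.4],"yaw":0,"claw":0.5},
  {"offset":[0.1,1,-0.4],"yaw":0,"claw":0},
])

```text
time: 28.25
ee_pos: [0.511, -0.1708, 0.2167]
tcp_rot: [-180.0, 0.1, -179.9]
wrist_force: [0.1, 0.2, 1.0]
opening: 0.0598
grasp_force: 0.0
```

Emit:
servo_tool([
  {"offset":[0,0.5,0],"yaw":0,"claw":0},
  {"offset":[0,1,0],"yaw":0,"claw":0},
  {"offset":[0,1,0],"yaw":0,"claw":0},
])

```text
time: 28.62
ee_pos: [0.5109, -0.0711, 0.2143]
tcp_rot: [180.0, -0.1, -179.8]
wrist_force: [0.7, -0.3, -0.7]
opening: 0.0855
grasp_force: 0.0
```

Emit:
servo_tool([
  {"offset":[0,0.5,0],"yaw":0,"claw":0},
  {"offset":[0,1,0],"yaw":0,"claw":0},
  {"offset":[0,1,0],"yaw":0,"claw":0},
])

```text
time: 29.0
ee_pos: [0.5111, 0.0284, 0.2143]
tcp_rot: [180.0, -0.1, -179.9]
wrist_force: [0.1, 0.0, 0.1]
opening: 0.0852
grasp_force: 0.0
```

Emit:
servo_tool([
  {"offset":[0,0.5,0],"yaw":0,"claw":0},
  {"offset":[0,1,0],"yaw":0,"claw":0},
  {"offset":[0,1,0],"yaw":0,"claw":0},
])

```text
time: 29.38
ee_pos: [0.5113, 0.128, 0.2143]
tcp_rot: [-180.0, -0.1, -179.9]
wrist_force: [0.7, -0.7, -0.7]
opening: 0.0853
grasp_force: 0.0
```

Emit:
servo_tool([
  {"offset":[0,0.5,0],"yaw":0,"claw":0},
  {"offset":[0,1,0],"yaw":0,"claw":0},
  {"offset":[0,1,0],"yaw":0,"claw":0},
  {"offset":[0,1,0],"yaw":0,"claw":0},
])

```text
time: 29.88
ee_pos: [0.5116, 0.2255, 0.2148]
tcp_rot: [-179.9, -0.0, 179.9]
wrist_force: [-0.2, -0.7, 0.0]
opening: 0.0853
grasp_force: 0.0
```

```bash
cat >> h.py <<'E'
def shaker(n,p,d,o=None,zlo=.03,zhi=.055,roi=(.38,.65,.2,.45)):
    c,M=campose(n,o);P=cloud(c,M,d);Z=P[...,2]
    m=(Z>zlo)&(Z<zhi)&(P[...,0]>roi[0])&(P[...,0]<roi[1])&(P[...,1]>roi[2])&(P[...,1]<roi[3])
    k,l,s,_=cv2.connectedComponentsWithStats(m.astype(np.uint8));i=1+s[1:,4].argmax();v,u=np.where(l==i)
    print(n,"shaker z",np.round(np.percentile(Z[v,u],[10,50,90]),4),rect(P[v,u]),"ray",rect(ray(c,M,np.c_[u,v],.044)))
E
python3 - <<'E'
from h import *
o=get_obs();print(o["ee_pos"],o["tcp_rot"],o["opening"],o["q"])
p,d=camera("top");strips("top",p,d,None,.06,.09,(.4,.65,-.5,.15));shaker("top",p,d)
np.savez("top2.npz",p=p,d=d)
p,d=camera("wrist");shaker("wrist",p,d,o);cv2.imwrite("pics/w5.png",p[:,:,::-1])
E
```

```text
[0.51155285 0.22547038 0.21475165] [-1.79949698e+02 -3.70370470e-02  1.79921182e+02] 0.08525667630446056 [ 2.38003963e+01  5.63250080e+00  6.50322325e+00  9.09249520e+01
 -3.10033549e-02  2.38792126e+01]
top 253 z [0.0639 0.0731 0.0758] cloud (array([ 0.5252, -0.3153]), array([0.0858, 0.0121]), 1.42) ray (array([ 0.5231, -0.3146]), array([0.0142, 0.0846]), 87.89)
top 241 z [0.0645 0.0731 0.0755] cloud (array([ 0.5179, -0.2747]), array([0.0814, 0.0114]), 0.03) ray (array([ 0.516 , -0.2731]), array([0.0802, 0.0138]), 0.39)
top 277 z [0.0625 0.0727 0.0758] cloud (array([ 0.5103, -0.3946]), array([0.0132, 0.0934]), 89.52) ray (array([ 0.5087, -0.3919]), array([0.0922, 0.0156]), 0.36)
top shaker z [0.0378 0.0428 0.045 ] (array([0.4811, 0.3108]), array([0.0714, 0.0458]), 5.58) ray (array([0.4903, 0.2976]), array([0.0835, 0.0423]), 31.92)
wrist shaker z [0.0429 0.044  0.0449] (array([0.5075, 0.322 ]), array([0.1215, 0.0549]), 0.18) ray (array([0.5073, 0.3202]), array([0.1212, 0.0573]), 0.31)
```

View pics/w5.png

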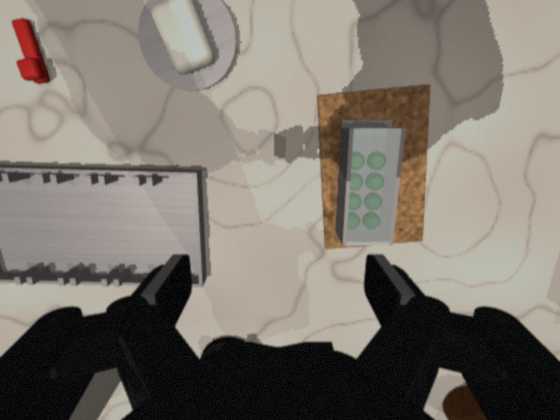

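Emit:
servo_tool([
  {"offset":[-0.325,0.945,0],"yaw":0,"claw":0},
  {"offset":[-0.325,0.945,0],"yaw":0,"claw":0},
  {"offset":[-0.325,0.945,0.5],"yaw":0,"claw":0},
  {"offset":[-0.325,0.945,1],"yaw":0,"claw":0},
  {"offset":[-0.325,0.945,1],"yaw":0,"claw":0},
  {"offset":[-0.325,0.945,1],"yaw":0,"claw":0},
])

```text
time: 30.72
ee_pos: [0.5445, 0.3209, 0.1177]
tcp_rot: [179.9, 0.1, 179.9]
wrist_force: [0.1, -0.4, 0.1]
opening: 0.085
grasp_force: 0.0
```

```bash
python3 - <<'E'
from h import *
import workcell
print([n for n in dir(workcell) if not n.startswith("_")], getattr(workcell,"tip_extent",None))
o=get_obs();print(o["ee_pos"],o["tcp_rot"],o["opening"])
p,d=camera("wrist");shaker("wrist",p,d,o);cv2.imwrite("pics/w6.png",p[:,:,::-1])
c,M=campose("wrist",o);P=cloud(c,M,d)
h=cv2.cvtColor(p,cv2.COLOR_RGB2HSV);m=(P[...,2]<.06)&(P[...,1]>.28)&(P[...,1]<.36)&(h[...,0]>50)&(h[...,0]<90)&(h[...,1]>50)
k,l,s,ce=cv2.connectedComponentsWithStats(m.astype(np.uint8))
for i in range(1,k):
    if s[i,4]>40: print("green",s[i,4],ray(c,M,ce[i],.015).round(4))
p,d=camera("top");shaker("top",p,d)
E
```

```text
['PlanningError', 'camera', 'camera_info', 'get_obs', 'job_done', 'tip_extent'] 0.022
[0.54454296 0.32094399 0.11768039] [1.79938507e+02 1.14487333e-01 1.79907833e+02] 0.08499862207710823
wrist shaker z [0.0434 0.0442 0.045 ] (array([0.5079, 0.3217]), array([0.1222, 0.0543]), 0.23) ray (array([0.5078, 0.3216]), array([0.1218, 0.054 ]), 0.21)
top shaker z [0.0403 0.043  0.0452] (array([0.4993, 0.3188]), array([0.1045, 0.0564]), 0.41) ray (array([0.4991, 0.3168]), array([0.0584, 0.1046]), 89.89)
```

Emit:
servo_tool([
  {"offset":[0,-0.01,0.4],"yaw":0,"claw":0},
  {"offset":[0,-0.01,0.86],"yaw":0,"claw":0},
  {"offset":[0,-0.01,0.86],"yaw":0,"claw":0},
  {"offset":[0,-0.01,0.86],"yaw":0,"claw":0.2},
  {"offset":[0,-0.01,0.86],"yaw":0,"claw":0.3},
  {"offset":[0,-0.01,0.86],"yaw":0,"claw":0.4},
  {"offset":[0,-0.01,0.86],"yaw":0,"claw":0.6},
  {"offset":[0,-0.01,0.86],"yaw":0,"claw":0.6},
  {"offset":[0,-0.01,0.86],"yaw":0,"claw":0.6},
  {"offset":[0,-0.01,0.86],"yaw":0,"claw":0.6},
], squeeze=20)

```text
time: 32.08
ee_pos: [0.5448, 0.3211, 0.0319]
tcp_rot: [179.9, 0.2, 180.0]
wrist_force: [-0.3, 0.4, 7.0]
opening: 0.0537
grasp_force: 21.7
```

Emit:
servo_tool([
  {"offset":[0,0,-0.05],"yaw":0,"claw":0.6},
  {"offset":[0,0,-0.1],"yaw":0,"claw":0.6},
  {"offset":[0,0,-0.15],"yaw":0,"claw":0.6},
  {"offset":[0,0,-0.2],"yaw":0,"claw":0.6},
  {"offset":[0,0,-0.2],"yaw":0,"claw":0.6},
  {"offset":[0,0,-0.2],"yaw":0,"claw":0.6},
  {"offset":[0,0,-0.2],"yaw":0,"claw":0.6},
])

```text
time: 32.95
ee_pos: [0.5435, 0.3203, 0.049]
tcp_rot: [-180.0, -0.0, 180.0]
wrist_force: [-0.9, 0.0, -2.0]
opening: 0.0538
grasp_force: 21.7
```

```bash
cat >> h.py <<'E'
def tilt(n,p,d,o,L=.12,rng=(-.02,.16)):
    "tilt of the shaker's top in the tool's frame: slope along the tool x (mouth side = +x)"
    c,M=campose(n,o);P=cloud(c,M,d)
    T=np.eye(4);T[:3,:3]=R.from_euler("xyz",o["tcp_rot"],degrees=True).as_matrix();T[:3,3]=o["ee_pos"]
    Q=(P-T[:3,3])@T[:3,:3]
    m=(abs(Q[...,1])<.018)&(Q[...,0]>.02)&(Q[...,0]<rng[1])&(P[...,2]>.03)&(d>0)
    q=Q[m];w=np.ones(len(q),bool)
    for _ in range(6):
        a=np.polyfit(q[w,0],q[w,2],1);r=q[:,2]-np.polyval(a,q[:,0]);w=abs(r)<.003
    print(n,"tilt deg",round(np.degrees(np.arctan(a[0])),1),"n",w.sum(),len(q),"x range",q[w,0].min().round(4),q[w,0].max().round(4),"top z at tcp",round(o["ee_pos"][2]-a[1],4))
E
python3 - <<'E'
from h import *
o=get_obs();print(o["ee_pos"],o["tcp_rot"],o["opening"],o["wrist_force"],o["torque"])
p,d=camera("wrist");tilt("wrist",p,d,o);cv2.imwrite("pics/w7.png",p[:,:,::-1])
E
```

```text
[0.54345202 0.32031537 0.04898621] [-1.79985823e+02 -2.63242242e-02  1.79969397e+02] 0.05377023854068923 [-0.87908732  0.04119242 -2.00007582] [-0.01834903 -0.07473269  0.00677881]
wrist tilt deg -0.1 n 21331 24130 x range 0.02 0.0982 top z at tcp 0.0614
```

View pics/w7.png

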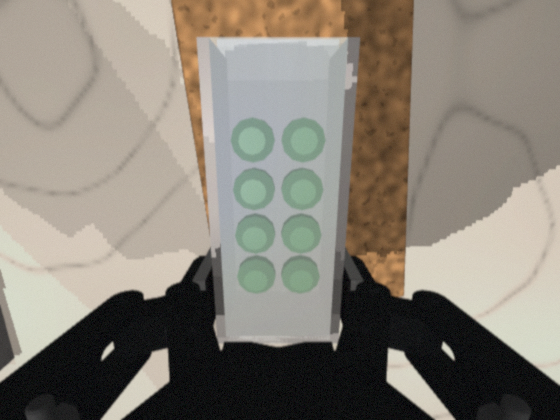

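The shaker hangs level at 20 N with all 8 pebbles visible (columns 250–305, rows 140–275), so the grip doesn't slip by itself. With the mouth just above the mat, I'll try a lighter hold set by claw position.

Emit:
servo_tool([
  {"offset":[0,0,0],"yaw":0,"claw":0.38},
  {"offset":[0,0,0],"yaw":0,"claw":0.38},
  {"offset":[0,0,0],"yaw":0,"claw":0.38},
])

```text
time: 33.38
ee_pos: [0.5436, 0.3204, 0.0493]
tcp_rot: [-180.0, 0.0, 180.0]
wrist_force: [0.2, 0.2, -3.2]
opening: 0.0536
grasp_force: 21.7
```

Emit:
servo_tool([
  {"offset":[0,0,0],"yaw":0,"claw":0.374},
  {"offset":[0,0,0],"yaw":0,"claw":0.374},
  {"offset":[0,0,0],"yaw":0,"claw":0.374},
])

```text
time: 33.75
ee_pos: [0.5436, 0.3204, 0.0493]
tcp_rot: [180.0, 0.0, 180.0]
wrist_force: [0.0, -0.4, -2.8]
opening: 0.0534
grasp_force: 21.7
```

Emit:
servo_tool([
  {"offset":[0,0,0],"yaw":0,"claw":0.371},
  {"offset":[0,0,0],"yaw":0,"claw":0.371},
  {"offset":[0,0,0],"yaw":0,"claw":0.371},
])

```text
time: 34.12
ee_pos: [0.5436, 0.3204, 0.0493]
tcp_rot: [180.0, 0.0, 180.0]
wrist_force: [0.3, -0.2, -2.0]
opening: 0.054
grasp_force: 17.7
```

```bash
python3 - <<'E'
from h import *
o=get_obs();print(o["ee_pos"],o["opening"],o["wrist_force"],o["torque"])
p,d=camera("wrist");tilt("wrist",p,d,o)
E
```

```text
[0.54362055 0.32043844 0.04930677] 0.05404217249479108 [ 0.31866421 -0.19845134 -1.96881618] [-0.01590203 -0.11260786  0.0226538 ]
wrist tilt deg -0.1 n 21309 24089 x range 0.02 0.0983 top z at tcp 0.0617
```

Emit:
servo_tool([
  {"offset":[0,0,0],"yaw":0,"claw":0.369},
  {"offset":[0,0,0],"yaw":0,"claw":0.369},
  {"offset":[0,0,0],"yaw":0,"claw":0.369},
])

```text
time: 34.55
ee_pos: [0.5436, 0.3204, 0.0493]
tcp_rot: [180.0, -0.0, 180.0]
wrist_force: [0.4, 0.4, -1.9]
opening: 0.0542
grasp_force: 6.8
```

Emit:
servo_tool([
  {"offset":[0,0,0],"yaw":0,"claw":0.367},
  {"offset":[0,0,0],"yaw":0,"claw":0.367},
  {"offset":[0,0,0],"yaw":0,"claw":0.367},
])

```text
time: 34.92
ee_pos: [0.5437, 0.3205, 0.0495]
tcp_rot: [180.0, 0.0, 180.0]
wrist_force: [-0.4, -0.1, -0.6]
opening: 0.0541
grasp_force: 0.1
```

```bash
python3 - <<'E'
from h import *
o=get_obs();print(o["ee_pos"],o["opening"],o["wrist_force"],o["torque"])
p,d=camera("wrist");tilt("wrist",p,d,o)
E
```

```text
[0.54373706 0.32048392 0.04953396] 0.05409873277993862 [-0.39220797 -0.13632622 -0.58259062] [-0.0841132  -0.01907619 -0.02132423]
wrist tilt deg -0.0 n 14666 17383 x range 0.02 0.0935 top z at tcp 0.0443
```

Emit:
servo_tool([
  {"offset":[0,0,0.16],"yaw":0,"claw":0.36},
  {"offset":[0,0,0.16],"yaw":0,"claw":0.36},
  {"offset":[0,0,0.16],"yaw":0,"claw":0.367},
  {"offset":[0,0,0.16],"yaw":0,"claw":0.369},
  {"offset":[0,0,0.16],"yaw":0,"claw":0.369},
  {"offset":[0,0,0.16],"yaw":0,"claw":0.369},
])

```text
time: 35.72
ee_pos: [0.5436, 0.3204, 0.0332]
tcp_rot: [-180.0, -0.0, 180.0]
wrist_force: [0.1, -0.0, -2.0]
opening: 0.0541
grasp_force: 3.8
```

Emit:
servo_tool([
  {"offset":[0,0,-0.02],"yaw":0,"claw":0.369},
  {"offset":[0,0,-0.05],"yaw":0,"claw":0.3685},
  {"offset":[0,0,-0.08],"yaw":0,"claw":0.3685},
  {"offset":[0,0,-0.11],"yaw":0,"claw":0.3685},
  {"offset":[0,0,-0.14],"yaw":0,"claw":0.3685},
  {"offset":[0,0,-0.17],"yaw":0,"claw":0.3685},
  {"offset":[0,0,-0.2],"yaw":0,"claw":0.3685},
  {"offset":[0,0,-0.2],"yaw":0,"claw":0.3685},
  {"offset":[0,0,-0.2],"yaw":0,"claw":0.3685},
])

```text
time: 36.85
ee_pos: [0.5439, 0.3205, 0.0535]
tcp_rot: [180.0, 0.0, 180.0]
wrist_force: [1.1, -0.7, -2.0]
opening: 0.0539
grasp_force: 3.8
```

```bash
python3 - <<'E'
from h import *
o=get_obs();print(o["ee_pos"],o["opening"],o["wrist_force"],o["torque"],o["grasp_force"])
p,d=camera("wrist");tilt("wrist",p,d,o)
E
```

```text
[0.54390565 0.32049499 0.05353223] 0.05386525586729745 [ 1.09139479 -0.70695638 -2.04335037] [ 0.00358353 -0.14278905  0.02103335] 3.7986664474010468
wrist tilt deg 11.2 n 15829 18552 x range 0.02 0.0937 top z at tcp 0.0636
```

Emit:
servo_tool([
  {"offset":[0,0,0.05],"yaw":0,"claw":0.3685},
  {"offset":[0,0,0.1],"yaw":0,"claw":0.3685},
  {"offset":[0,0,0.15],"yaw":0,"claw":0.3685},
  {"offset":[0,0,0.2],"yaw":0,"claw":0.3685},
  {"offset":[0,0,0.21],"yaw":0,"claw":0.3685},
  {"offset":[0,0,0.21],"yaw":0,"claw":0.3685},
  {"offset":[0,0,0.21],"yaw":0,"claw":0.6},
  {"offset":[0,0,0.21],"yaw":0,"claw":0.6},
  {"offset":[0,0,0.21],"yaw":0,"claw":0.6},
], squeeze=60)

```text
time: 38.02
ee_pos: [0.5438, 0.3205, 0.0329]
tcp_rot: [180.0, 0.0, 180.0]
wrist_force: [-1.1, -1.3, 5.6]
opening: 0.0534
grasp_force: 64.2
```

```bash
python3 - <<'E'
from h import *
o=get_obs();print(o["ee_pos"],o["opening"],o["wrist_force"],o["torque"],o["grasp_force"])
p,d=camera("wrist");tilt("wrist",p,d,o)
E
```

```text
[0.54380298 0.32047272 0.03289283] 0.05338618837812592 [-1.0570441  -1.27830185  5.58408544] [-0.38879463  0.25352765  0.02595823] 64.19469952583313
wrist tilt deg -0.0 n 18980 21769 x range 0.02 0.0927 top z at tcp 0.0443
```

Emit:
servo_tool([
  {"offset":[0,0,-0.1],"yaw":0,"claw":0.6},
  {"offset":[0,0,-0.3],"yaw":0,"claw":0.6},
  {"offset":[0,0,-0.5],"yaw":0,"claw":0.6},
  {"offset":[0,0,-0.7],"yaw":0,"claw":0.6},
  {"offset":[0,0,-0.9],"yaw":0,"claw":0.6},
  {"offset":[0,0,-1],"yaw":0,"claw":0.6},
  {"offset":[0,0,-1],"yaw":0,"claw":0.6},
])

```text
time: 38.95
ee_pos: [0.544, 0.3207, 0.1334]
tcp_rot: [180.0, 0.1, 180.0]
wrist_force: [0.1, -0.9, -2.9]
opening: 0.0529
grasp_force: 63.5
```

Emit:
servo_tool([
  {"offset":[0,0,0],"yaw":-0.01,"claw":0.6},
  {"offset":[0,0,0],"yaw":-0.03,"claw":0.6},
  {"offset":[0,0,0],"yaw":-0.06,"claw":0.6},
  {"offset":[0,0,0],"yaw":-0.09,"claw":0.6},
  {"offset":[0,0,0],"yaw":-0.12,"claw":0.6},
  {"offset":[0,0,0],"yaw":-0.15,"claw":0.6},
  {"offset":[0,0,0],"yaw":-0.18,"claw":0.6},
  {"offset":[0,0,0],"yaw":-0.21,"claw":0.6},
  {"offset":[0,0,0],"yaw":-0.23,"claw":0.6},
  {"offset":[0,0,0],"yaw":-0.246,"claw":0.6},
  {"offset":[0,0,0],"yaw":-0.246,"claw":0.6},
])

```text
time: 40.33
ee_pos: [0.5433, 0.3202, 0.1313]
tcp_rot: [180.0, -0.1, -135.7]
wrist_force: [-0.3, 0.4, -2.6]
opening: 0.0534
grasp_force: 63.5
```

Emit:
servo_tool([
  {"offset":[0,0,0],"yaw":-0.01,"claw":0.6},
  {"offset":[0,0,0],"yaw":-0.03,"claw":0.6},
  {"offset":[0,0,0],"yaw":-0.06,"claw":0.6},
  {"offset":[0,0,0],"yaw":-0.09,"claw":0.6},
  {"offset":[0,0,0],"yaw":-0.12,"claw":0.6},
  {"offset":[0,0,0],"yaw":-0.15,"claw":0.6},
  {"offset":[0,0,0],"yaw":-0.18,"claw":0.6},
  {"offset":[0,0,0],"yaw":-0.21,"claw":0.6},
  {"offset":[0,0,0],"yaw":-0.23,"claw":0.6},
  {"offset":[0,0,0],"yaw":-0.246,"claw":0.6},
  {"offset":[0,0,0],"yaw":-0.246,"claw":0.6},
  {"offset":[0,0,0],"yaw":-0.246,"claw":0.6},
])

```text
time: 41.82
ee_pos: [0.5436, 0.3204, 0.1322]
tcp_rot: [180.0, -0.0, -91.5]
wrist_force: [-0.4, -0.4, -2.0]
opening: 0.0533
grasp_force: 63.5
```

Emit:
servo_tool([
  {"offset":[0.05,0,0],"yaw":0,"claw":0.6},
  {"offset":[0.15,-0.02,0],"yaw":0,"claw":0.6},
  {"offset":[0.3,-0.04,0],"yaw":0,"claw":0.6},
  {"offset":[0.45,-0.06,0],"yaw":0,"claw":0.6},
  {"offset":[0.6,-0.08,0],"yaw":0,"claw":0.6},
  {"offset":[0.75,-0.08,0],"yaw":0,"claw":0.6},
  {"offset":[0.9,-0.08,0],"yaw":0,"claw":0.6},
  {"offset":[0.99,-0.08,0],"yaw":0,"claw":0.6},
  {"offset":[0.99,-0.08,0],"yaw":0,"claw":0.6},
])

```text
time: 42.95
ee_pos: [0.5491, 0.2207, 0.1324]
tcp_rot: [-180.0, 0.0, -91.5]
wrist_force: [0.6, 0.7, -2.7]
opening: 0.0531
grasp_force: 63.5
```

Emit:
servo_tool([
  {"offset":[0.05,0,0],"yaw":0,"claw":0.6},
  {"offset":[0.15,-0.02,0],"yaw":0,"claw":0.6},
  {"offset":[0.3,-0.04,0],"yaw":0,"claw":0.6},
  {"offset":[0.45,-0.06,0],"yaw":0,"claw":0.6},
  {"offset":[0.6,-0.08,0],"yaw":0,"claw":0.6},
  {"offset":[0.75,-0.08,0],"yaw":0,"claw":0.6},
  {"offset":[0.9,-0.08,0],"yaw":0,"claw":0.6},
  {"offset":[0.99,-0.08,0],"yaw":0,"claw":0.6},
  {"offset":[0.99,-0.08,0],"yaw":0,"claw":0.6},
])

```text
time: 44.08
ee_pos: [0.5545, 0.1215, 0.1324]
tcp_rot: [-180.0, 0.0, -91.5]
wrist_force: [-0.2, -0.0, -3.1]
opening: 0.0536
grasp_force: 63.5
```

Emit:
servo_tool([
  {"offset":[0.05,0,0],"yaw":0,"claw":0.6},
  {"offset":[0.15,-0.02,0],"yaw":0,"claw":0.6},
  {"offset":[0.3,-0.04,0],"yaw":0,"claw":0.6},
  {"offset":[0.45,-0.06,0],"yaw":0,"claw":0.6},
  {"offset":[0.6,-0.08,0],"yaw":0,"claw":0.6},
  {"offset":[0.75,-0.08,0],"yaw":0,"claw":0.6},
  {"offset":[0.9,-0.08,0],"yaw":0,"claw":0.6},
  {"offset":[0.99,-0.08,0],"yaw":0,"claw":0.6},
  {"offset":[0.99,-0.08,0],"yaw":0,"claw":0.6},
  {"offset":[0.99,-0.08,0],"yaw":0,"claw":0.6},
])

```text
time: 45.32
ee_pos: [0.56, 0.0232, 0.1323]
tcp_rot: [-180.0, 0.0, -91.5]
wrist_force: [1.0, 0.9, -2.7]
opening: 0.0529
grasp_force: 63.5
```

```bash
python3 - <<'E'
from h import *
o=get_obs();print(o["ee_pos"],o["tcp_rot"],o["wrist_force"],o["torque"],o["q"])
p,d=camera("wrist");tilt("wrist",p,d,o);cv2.imwrite("pics/w8.png",p[:,:,::-1])
E
```

```text
[0.55999569 0.02315937 0.1322886 ] [-1.79999725e+02  1.06698443e-02 -9.14588548e+01] [ 0.95667985  0.90111231 -2.71738001] [ 0.13917413  0.03193887 -0.01064459] [ 2.36320726e+00  5.71508264e+00 -2.50240329e+00  8.17815289e+01
  1.06278129e-02 -8.61779378e+01]
wrist tilt deg 0.1 n 18873 19992 x range 0.02 0.0921 top z at tcp 0.1437
```

View pics/w8.png

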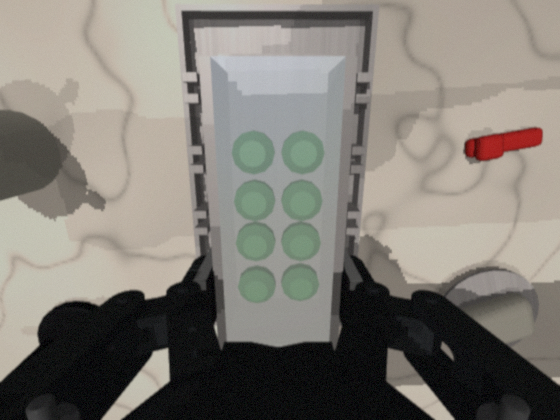

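Emit:
servo_tool([
  {"offset":[0,0,0.2],"yaw":0,"claw":0.6},
  {"offset":[0,0,0.4],"yaw":0,"claw":0.6},
  {"offset":[0,0,0.6],"yaw":0,"claw":0.6},
  {"offset":[0,0,0.75],"yaw":0,"claw":0.6},
  {"offset":[0,0,0.88],"yaw":0,"claw":0.6},
  {"offset":[0,0,0.95],"yaw":0,"claw":0.6},
  {"offset":[0,0,0.98],"yaw":0,"claw":0.6},
  {"offset":[0,0,0.98],"yaw":0,"claw":0.6},
])

```text
time: 46.38
ee_pos: [0.5602, 0.0229, 0.0345]
tcp_rot: [-180.0, 0.0, -91.5]
wrist_force: [0.7, 0.2, -2.1]
opening: 0.0528
grasp_force: 63.5
```

Emit:
servo_tool([
  {"offset":[0,0,0.01],"yaw":0,"claw":0.371},
  {"offset":[0,0,0.01],"yaw":0,"claw":0.3685},
  {"offset":[0,0,0.01],"yaw":0,"claw":0.3685},
  {"offset":[0,0,0.01],"yaw":0,"claw":0.3685},
], squeeze=20)

```text
time: 46.88
ee_pos: [0.5602, 0.0229, 0.0335]
tcp_rot: [-180.0, -0.0, -91.5]
wrist_force: [1.3, 0.1, -0.5]
opening: 0.0539
grasp_force: 4.1
```

Emit:
servo_tool([
  {"offset":[0,0,-0.03],"yaw":0,"claw":0.3685},
  {"offset":[0,0,-0.06],"yaw":0,"claw":0.3685},
  {"offset":[0,0,-0.09],"yaw":0,"claw":0.3685},
  {"offset":[0,0,-0.12],"yaw":0,"claw":0.3685},
  {"offset":[0,0,-0.15],"yaw":0,"claw":0.3685},
  {"offset":[0,0,-0.18],"yaw":0,"claw":0.3685},
  {"offset":[0,0,-0.21],"yaw":0,"claw":0.3685},
  {"offset":[0,0,-0.24],"yaw":0,"claw":0.3685},
  {"offset":[0,0,-0.27],"yaw":0,"claw":0.3685},
  {"offset":[0,0,-0.3],"yaw":0,"claw":0.3685},
  {"offset":[0,0,-0.3],"yaw":0,"claw":0.3685},
])

```text
time: 48.25
ee_pos: [0.5602, 0.023, 0.0636]
tcp_rot: [-180.0, 0.0, -91.5]
wrist_force: [-0.5, 0.7, -0.7]
opening: 0.0541
grasp_force: 4.0
```

```bash
python3 - <<'E'
from h import *
o=get_obs();print(o["ee_pos"],o["tcp_rot"],o["wrist_force"],o["torque"],o["grasp_force"])
p,d=camera("wrist");tilt("wrist",p,d,o);cv2.imwrite("pics/w9.png",p[:,:,::-1])
E
```

```text
[0.56015883 0.02299085 0.06364406] [-1.79972053e+02  1.00508287e-02 -9.14657757e+01] [-0.4810796   0.66895231 -0.6738767 ] [0.2068392  0.02855029 0.02383448] 3.954656794667244
wrist tilt deg 17.4 n 13950 14832 x range 0.02 0.0911 top z at tcp 0.0732
```

Emit:
servo_tool([
  {"offset":[0,0,-0.02],"yaw":0,"claw":0.3685},
  {"offset":[0,0,-0.04],"yaw":0,"claw":0.3685},
  {"offset":[0,0,-0.06],"yaw":0,"claw":0.3685},
  {"offset":[0,0,-0.08],"yaw":0,"claw":0.3685},
  {"offset":[0,0,-0.08],"yaw":0,"claw":0.3685},
  {"offset":[0,0,-0.08],"yaw":0,"claw":0.6},
  {"offset":[0,0,-0.08],"yaw":0,"claw":0.6},
  {"offset":[0,0,-0.08],"yaw":0,"claw":0.6},
], squeeze=80)

```text
time: 49.3
ee_pos: [0.5601, 0.023, 0.0716]
tcp_rot: [-180.0, 0.0, -91.5]
wrist_force: [-0.9, 1.2, 1.8]
opening: 0.053
grasp_force: 83.1
```

Emit:
servo_tool([
  {"offset":[0,0,-0.04],"yaw":0,"claw":0.6},
  {"offset":[0,0,-0.08],"yaw":0,"claw":0.6},
  {"offset":[0,0,-0.12],"yaw":0,"claw":0.6},
  {"offset":[0,0,-0.12],"yaw":0,"claw":0.6},
])

```text
time: 49.8
ee_pos: [0.5602, 0.0229, 0.0837]
tcp_rot: [-180.0, 0.0, -91.5]
wrist_force: [-1.2, -0.5, -2.3]
opening: 0.0527
grasp_force: 84.0
```

```bash
cat >> h.py <<'E'
def greens(n,p,d,o=None):
    "green blobs: pixel, area, depth point"
    c,M=campose(n,o);P=cloud(c,M,d);h=cv2.cvtColor(p,cv2.COLOR_RGB2HSV)
    m=((h[...,0]>60)&(h[...,0]<90)&(h[...,1]>45)&(h[...,2]>60)).astype(np.uint8)
    m=cv2.erode(m,np.ones((3,3)));k,l,s,ce=cv2.connectedComponentsWithStats(m)
    for i in range(1,k):
        if s[i,4]>(60 if n=="wrist" else 8): print(n,ce[i].round(0),s[i,4],ray(c,M,ce[i],.0105)[0,:2].round(3))
E
python3 - <<'E'
from h import *
o=get_obs();print(o["ee_pos"],o["tcp_rot"],o["wrist_force"],o["torque"],o["grasp_force"])
p,d=camera("wrist");tilt("wrist",p,d,o);greens("wrist",p,d,o);cv2.imwrite("pics/w9.png",p[:,:,::-1])
E
```

```text
[0.56019571 0.02289494 0.0836691 ] [-1.79967840e+02  1.62240824e-03 -9.14705131e+01] [-1.15552741 -0.50439621 -2.32107419] [0.05806259 0.0483718  0.0206234 ] 83.96979689598083
wrist tilt deg 22.3 n 12601 13473 x range 0.02 0.0894 top z at tcp 0.0924
```

View pics/w9.png

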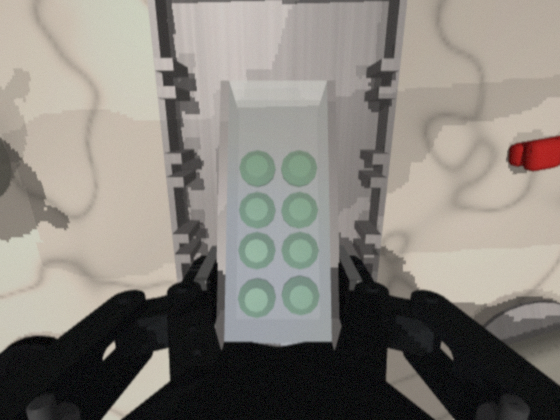

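Emit:
servo_tool([
  {"offset":[0.05,0,0],"yaw":0,"claw":0.6},
  {"offset":[0.12,0,0],"yaw":0,"claw":0.6},
  {"offset":[0.19,0,0],"yaw":0,"claw":0.6},
  {"offset":[0.25,0,0],"yaw":0,"claw":0.6},
  {"offset":[0.25,0,0],"yaw":0,"claw":0.6},
  {"offset":[0.19,0,0],"yaw":0,"claw":0.6},
  {"offset":[0.25,0,0],"yaw":0,"claw":0.6},
  {"offset":[0.19,0,0],"yaw":0,"claw":0.6},
  {"offset":[0.25,0,0],"yaw":0,"claw":0.6},
  {"offset":[0.25,0,0],"yaw":0,"claw":0.6},
])

```text
time: 51.1
ee_pos: [0.5593, -0.0024, 0.0833]
tcp_rot: [180.0, -0.0, -91.5]
wrist_force: [1.0, -0.7, -2.9]
opening: 0.0528
grasp_force: 83.9
```

```bash
python3 - <<'E'
import re
s=open("h.py").read();i=s.index("def greens")
open("h.py","w").write(s[:i]+'''def greens(n,p,d,o=None,z=.0105,tool=False):
    "pebbles: greenness blobs, split by distance transform"
    c,M=campose(n,o);q=p.astype(int);g=cv2.GaussianBlur((q[...,1]-q[...,0]).astype(np.float32),(0,0),1.5 if n=="wrist" else .7)
    m=(g>(14 if n=="wrist" else 8)).astype(np.uint8)
    dt=cv2.distanceTransform(m,cv2.DIST_L2,5);k,l,s,ce=cv2.connectedComponentsWithStats((dt>(4.5 if n=="wrist" else 1.2)).astype(np.uint8))
    r=[]
    for i in range(1,k):
        r.append((*ce[i].round(0),s[i,4],*ray(c,M,ce[i],z)[0,:2].round(3)))
    print(n,len(r));[print("  ",*x) for x in r]
''')
from h import *
p=cv2.imread("pics/w9.png")[:,:,::-1];print(p[168,257],p[210,300],p[297,257],p[120,280],p[190,280],p[140,200])
o=get_obs();print(o["ee_pos"]);p,d=camera("wrist");tilt("wrist",p,d,o);greens("wrist",p,d,o);cv2.imwrite("pics/w10.png",p[:,:,::-1])
E
```

```text
[130 159 135] [133 163 141] [153 182 162] [162 161 156] [164 167 168] [168 159 156]
[ 0.55930926 -0.00241418  0.08327093]
wrist tilt deg 22.3 n 12615 13571 x range 0.02 0.0894 top z at tcp 0.0919
wrist 8
   257.0 158.0 520 0.571 -0.05
   298.0 158.0 509 0.544 -0.049
   257.0 199.0 577 0.573 -0.022
   299.0 200.0 567 0.544 -0.021
   256.0 239.0 610 0.574 0.008
   299.0 240.0 609 0.543 0.009
   300.0 285.0 661 0.543 0.045
   256.0 287.0 659 0.576 0.046
```

Emit:
servo_tool([
  {"offset":[-0.08,0,0],"yaw":0,"claw":0.6},
  {"offset":[0,0,0],"yaw":0,"claw":0.6},
  {"offset":[-0.08,0,0],"yaw":0,"claw":0.6},
  {"offset":[0,0,0],"yaw":0,"claw":0.6},
  {"offset":[-0.08,0,0],"yaw":0,"claw":0.6},
  {"offset":[0,0,0],"yaw":0,"claw":0.6},
  {"offset":[-0.08,0,0],"yaw":0,"claw":0.6},
  {"offset":[0,0,0],"yaw":0,"claw":0.6},
  {"offset":[0,0,0],"yaw":0,"claw":0.6},
])

```text
time: 52.28
ee_pos: [0.5593, -0.0025, 0.0833]
tcp_rot: [-180.0, -0.0, -91.5]
wrist_force: [-0.4, -0.1, -3.0]
opening: 0.0529
grasp_force: 83.9
```

```bash
python3 - <<'E'
from h import *
o=get_obs();print(o["ee_pos"]);p,d=camera("wrist");tilt("wrist",p,d,o);greens("wrist",p,d,o);cv2.imwrite("pics/w11.png",p[:,:,::-1])
E
```

```text
[ 0.55934325 -0.00245948  0.08329951]
wrist tilt deg 22.3 n 12594 13541 x range 0.02 0.0894 top z at tcp 0.092
wrist 8
   258.0 111.0 479 0.569 -0.079
   298.0 112.0 477 0.544 -0.078
   257.0 152.0 517 0.571 -0.054
   299.0 153.0 502 0.544 -0.052
   257.0 191.0 563 0.572 -0.028
   299.0 192.0 561 0.544 -0.026
   300.0 236.0 607 0.543 0.006
   257.0 237.0 610 0.574 0.006
```

Emit:
servo_tool([
  {"offset":[-0.08,0,0],"yaw":0,"claw":0.6},
  {"offset":[0,0,0],"yaw":0,"claw":0.6},
  {"offset":[-0.08,0,0],"yaw":0,"claw":0.6},
  {"offset":[0,0,0],"yaw":0,"claw":0.6},
  {"offset":[0,0,0],"yaw":0,"claw":0.6},
])

```text
time: 52.95
ee_pos: [0.5593, -0.0025, 0.0833]
tcp_rot: [-180.0, -0.0, -91.5]
wrist_force: [0.1, 0.1, -2.4]
opening: 0.0525
grasp_force: 83.9
```

```bash
python3 - <<'E'
from h import *
o=get_obs();print(o["ee_pos"]);p,d=camera("wrist");tilt("wrist",p,d,o);greens("wrist",p,d,o);cv2.imwrite("pics/w11.png",p[:,:,::-1])
E
```

```text
[ 0.55934854 -0.00246051  0.08330276]
wrist tilt deg 22.3 n 12598 13592 x range 0.02 0.0893 top z at tcp 0.092
wrist 8
   298.0 70.0 481 0.544 -0.102
   259.0 78.0 435 0.567 -0.099
   258.0 133.0 503 0.57 -0.066
   299.0 134.0 491 0.544 -0.064
   257.0 172.0 535 0.571 -0.041
   299.0 173.0 533 0.544 -0.039
   300.0 216.0 593 0.543 -0.009
   257.0 217.0 593 0.573 -0.009
```

View pics/w11.png

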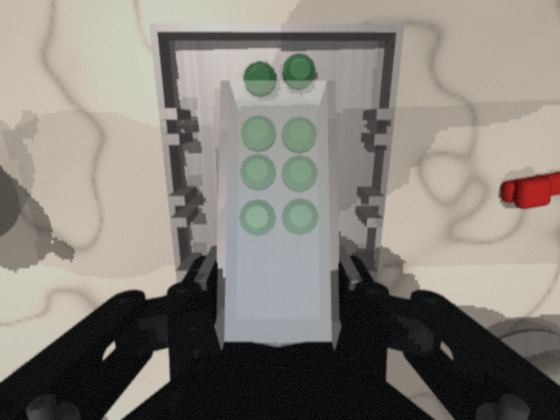

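The picture shows two pebbles out on the tray floor at (298,70) and (259,78), in the end part. Six remain in the shaker at rows 133, 172 and 216. Next I'll draw back slowly by 50 mm.

Emit:
servo_tool([
  {"offset":[-0.02,0,0],"yaw":0,"claw":0.6},
  {"offset":[-0.06,0,0],"yaw":0,"claw":0.6},
  {"offset":[-0.11,0,0],"yaw":0,"claw":0.6},
  {"offset":[-0.17,0,0],"yaw":0,"claw":0.6},
  {"offset":[-0.23,0,0],"yaw":0,"claw":0.6},
  {"offset":[-0.29,0,0],"yaw":0,"claw":0.6},
  {"offset":[-0.35,0,0],"yaw":0,"claw":0.6},
  {"offset":[-0.41,0,0],"yaw":0,"claw":0.6},
  {"offset":[-0.46,0,0],"yaw":0,"claw":0.6},
  {"offset":[-0.49,0,0],"yaw":0,"claw":0.6},
  {"offset":[-0.5,0,0],"yaw":0,"claw":0.6},
])

```text
time: 54.38
ee_pos: [0.5606, 0.0481, 0.0833]
tcp_rot: [180.0, -0.0, -91.5]
wrist_force: [-0.9, 0.3, -3.7]
opening: 0.0527
grasp_force: 83.9
```

```bash
python3 - <<'E'
from h import *
o=get_obs();print(o["ee_pos"]);p,d=camera("wrist");tilt("wrist",p,d,o);greens("wrist",p,d,o)
E
```

```text
[0.56063287 0.04808116 0.08327107]
wrist tilt deg 22.3 n 12601 13538 x range 0.02 0.0894 top z at tcp 0.092
wrist 7
   259.0 1.0 40 0.567 -0.089
   258.0 133.0 503 0.571 -0.015
   299.0 134.0 491 0.545 -0.014
   257.0 172.0 535 0.573 0.01
   299.0 173.0 532 0.545 0.011
   300.0 216.0 592 0.545 0.042
   257.0 217.0 593 0.574 0.042
```

Emit:
servo_tool([
  {"offset":[-0.08,0,0],"yaw":0,"claw":0.6},
  {"offset":[0,0,0],"yaw":0,"claw":0.6},
  {"offset":[-0.08,0,0],"yaw":0,"claw":0.6},
  {"offset":[0,0,0],"yaw":0,"claw":0.6},
  {"offset":[-0.08,0,0],"yaw":0,"claw":0.6},
  {"offset":[0,0,0],"yaw":0,"claw":0.6},
  {"offset":[0,0,0],"yaw":0,"claw":0.6},
])

```text
time: 55.3
ee_pos: [0.5606, 0.0475, 0.0833]
tcp_rot: [180.0, -0.0, -91.5]
wrist_force: [0.6, -0.3, -3.3]
opening: 0.0527
grasp_force: 83.9
```

```bash
python3 - <<'E'
from h import *
o=get_obs();print(o["ee_pos"]);p,d=camera("wrist");tilt("wrist",p,d,o);greens("wrist",p,d,o)
E
```

```text
[0.56059315 0.04745398 0.08327193]
wrist tilt deg 22.3 n 12602 13532 x range 0.02 0.0893 top z at tcp 0.0919
wrist 7
   259.0 1.0 59 0.567 -0.089
   259.0 101.0 472 0.57 -0.036
   299.0 102.0 470 0.545 -0.034
   258.0 138.0 508 0.571 -0.013
   299.0 141.0 495 0.545 -0.01
   258.0 184.0 556 0.573 0.017
   299.0 183.0 541 0.545 0.018
```

Emit:
servo_tool([
  {"offset":[-0.08,0,0],"yaw":0,"claw":0.6},
  {"offset":[0,0,0],"yaw":0,"claw":0.6},
  {"offset":[0,0,0],"yaw":0,"claw":0.6},
  {"offset":[0,0,0],"yaw":0,"claw":0.6},
])

```text
time: 55.85
ee_pos: [0.5607, 0.0478, 0.0833]
tcp_rot: [-180.0, 0.0, -91.5]
wrist_force: [-0.5, 0.5, -2.8]
opening: 0.0527
grasp_force: 83.9
```

```bash
python3 - <<'E'
from h import *
o=get_obs();print(o["ee_pos"]);p,d=camera("wrist");tilt("wrist",p,d,o);greens("wrist",p,d,o)
E
```

```text
[0.56067687 0.04780387 0.08334804]
wrist tilt deg 22.3 n 12614 13552 x range 0.02 0.0893 top z at tcp 0.092
wrist 7
   259.0 1.0 47 0.567 -0.089
   297.0 63.0 514 0.546 -0.056
   256.0 76.0 448 0.571 -0.049
   258.0 134.0 499 0.571 -0.015
   299.0 136.0 494 0.545 -0.013
   258.0 178.0 544 0.573 0.014
   299.0 178.0 536 0.545 0.015
```

Emit:
servo_tool([
  {"offset":[-0.02,0,0],"yaw":0,"claw":0.6},
  {"offset":[-0.06,0,0],"yaw":0,"claw":0.6},
  {"offset":[-0.11,0,0],"yaw":0,"claw":0.6},
  {"offset":[-0.17,0,0],"yaw":0,"claw":0.6},
  {"offset":[-0.23,0,0],"yaw":0,"claw":0.6},
  {"offset":[-0.29,0,0],"yaw":0,"claw":0.6},
  {"offset":[-0.35,0,0],"yaw":0,"claw":0.6},
  {"offset":[-0.41,0,0],"yaw":0,"claw":0.6},
  {"offset":[-0.46,0,0],"yaw":0,"claw":0.6},
  {"offset":[-0.49,0,0],"yaw":0,"claw":0.6},
  {"offset":[-0.5,0,0],"yaw":0,"claw":0.6},
])

```text
time: 57.28
ee_pos: [0.5619, 0.098, 0.0833]
tcp_rot: [180.0, -0.0, -91.5]
wrist_force: [0.3, 0.5, -2.6]
opening: 0.0529
grasp_force: 83.9
```

Emit:
servo_tool([
  {"offset":[-0.08,0,0],"yaw":0,"claw":0.6},
  {"offset":[0,0,0],"yaw":0,"claw":0.6},
  {"offset":[-0.08,0,0],"yaw":0,"claw":0.6},
  {"offset":[0,0,0],"yaw":0,"claw":0.6},
  {"offset":[-0.08,0,0],"yaw":0,"claw":0.6},
  {"offset":[0,0,0],"yaw":0,"claw":0.6},
  {"offset":[0,0,0],"yaw":0,"claw":0.6},
])

```text
time: 58.15
ee_pos: [0.5619, 0.0974, 0.0833]
tcp_rot: [180.0, -0.0, -91.5]
wrist_force: [1.3, -0.1, -2.4]
opening: 0.0529
grasp_force: 84.0
```

```bash
python3 - <<'E'
from h import *
o=get_obs();print(o["ee_pos"]);p,d=camera("wrist");tilt("wrist",p,d,o);greens("wrist",p,d,o)
E
```

```text
[0.5618856  0.09739761 0.08329422]
wrist tilt deg 22.3 n 12610 13562 x range 0.02 0.0893 top z at tcp 0.092
wrist 4
   259.0 102.0 472 0.571 0.015
   299.0 104.0 469 0.546 0.017
   258.0 146.0 510 0.572 0.042
   300.0 146.0 499 0.546 0.043
```

Emit:
servo_tool([
  {"offset":[-0.08,0,0],"yaw":0,"claw":0.6},
  {"offset":[0,0,0],"yaw":0,"claw":0.6},
  {"offset":[0,0,0],"yaw":0,"claw":0.6},
  {"offset":[0,0,0],"yaw":0,"claw":0.6},
])

```text
time: 58.7
ee_pos: [0.5619, 0.0978, 0.0833]
tcp_rot: [-180.0, 0.0, -91.5]
wrist_force: [0.3, 0.9, -1.8]
opening: 0.0526
grasp_force: 83.9
```

```bash
python3 - <<'E'
from h import *
o=get_obs();print(o["ee_pos"]);p,d=camera("wrist");tilt("wrist",p,d,o);greens("wrist",p,d,o)
E
```

```text
[0.56191395 0.09780287 0.0833221 ]
wrist tilt deg 22.3 n 12608 13506 x range 0.02 0.0894 top z at tcp 0.092
wrist 4
   262.0 56.0 492 0.568 -0.01
   298.0 73.0 312 0.547 -0.0
   258.0 140.0 512 0.572 0.039
   300.0 141.0 496 0.546 0.04
```

Emit:
servo_tool([
  {"offset":[0,0.01,-0.1],"yaw":0,"claw":0.6},
  {"offset":[0,0.03,-0.25],"yaw":-0.01,"claw":0.6},
  {"offset":[0,0.06,-0.3],"yaw":-0.03,"claw":0.6},
  {"offset":[0,0.12,-0.3],"yaw":-0.055,"claw":0.6},
  {"offset":[0,0.18,-0.3],"yaw":-0.08,"claw":0.6},
  {"offset":[0,0.25,-0.3],"yaw":-0.105,"claw":0.6},
  {"offset":[0,0.32,-0.3],"yaw":-0.13,"claw":0.6},
  {"offset":[0,0.38,-0.3],"yaw":-0.16,"claw":0.6},
  {"offset":[0,0.44,-0.3],"yaw":-0.185,"claw":0.6},
  {"offset":[0,0.48,-0.3],"yaw":-0.2,"claw":0.6},
  {"offset":[0,0.5,-0.3],"yaw":-0.21,"claw":0.6},
  {"offset":[0,0.5,-0.3],"yaw":-0.21,"claw":0.6},
])

```text
time: 60.25
ee_pos: [0.5121, 0.0992, 0.114]
tcp_rot: [-180.0, -0.0, -53.7]
wrist_force: [1.4, -0.9, -1.7]
opening: 0.0532
grasp_force: 84.0
```

Emit:
servo_tool([
  {"offset":[-0.01,0.01,0],"yaw":-0.01,"claw":0.6},
  {"offset":[-0.03,0.03,0],"yaw":-0.025,"claw":0.6},
  {"offset":[-0.06,0.07,0],"yaw":-0.05,"claw":0.6},
  {"offset":[-0.1,0.11,0],"yaw":-0.075,"claw":0.6},
  {"offset":[-0.15,0.16,0],"yaw":-0.1,"claw":0.6},
  {"offset":[-0.2,0.22,0],"yaw":-0.125,"claw":0.6},
  {"offset":[-0.25,0.27,0],"yaw":-0.15,"claw":0.6},
  {"offset":[-0.3,0.33,0],"yaw":-0.175,"claw":0.6},
  {"offset":[-0.35,0.38,0],"yaw":-0.195,"claw":0.6},
  {"offset":[-0.37,0.4,0],"yaw":-0.21,"claw":0.6},
  {"offset":[-0.38,0.41,0],"yaw":-0.215,"claw":0.6},
  {"offset":[-0.38,0.41,0],"yaw":-0.215,"claw":0.6},
])

```text
time: 61.75
ee_pos: [0.4564, 0.1055, 0.1133]
tcp_rot: [180.0, 0.0, -15.0]
wrist_force: [0.8, 0.1, -2.6]
opening: 0.053
grasp_force: 84.0
```

```bash
python3 - <<'E'
from h import *
o=get_obs();print(o["ee_pos"],o["tcp_rot"],o["q"]);p,d=camera("wrist");tilt("wrist",p,d,o);greens("wrist",p,d,o);cv2.imwrite("pics/w12.png",p[:,:,::-1])
E
```

```text
[0.45639654 0.1054721  0.1132983 ] [ 1.79995359e+02  1.69966856e-04 -1.49843034e+01] [ 1.30147296e+01 -6.63136461e+00 -1.68700446e+01  7.97636489e+01
 -4.01820252e-03 -1.52000967e+02]
wrist tilt deg 22.2 n 12502 12696 x range 0.02 0.0889 top z at tcp 0.1218
wrist 7
   397.0 15.0 456 0.57 -0.007
   458.0 4.0 168 0.565 -0.047
   545.0 12.0 572 0.545 -0.103
   477.0 32.0 418 0.545 -0.058
   404.0 52.0 371 0.546 -0.009
   259.0 140.0 481 0.515 0.104
   300.0 141.0 492 0.506 0.075
```

View pics/w12.png

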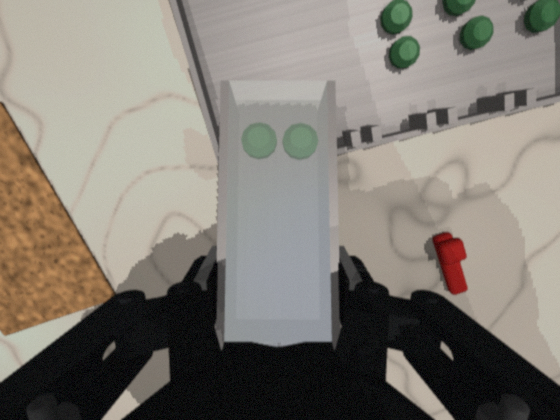

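Emit:
servo_tool([
  {"offset":[0,0,0.05],"yaw":0,"claw":0.6},
  {"offset":[0,0,0.12],"yaw":0,"claw":0.6},
  {"offset":[0,0,0.19],"yaw":0,"claw":0.6},
  {"offset":[0,0,0.22],"yaw":0,"claw":0.6},
  {"offset":[0,0,0.22],"yaw":0,"claw":0.6},
])

```text
time: 62.42
ee_pos: [0.4562, 0.1055, 0.091]
tcp_rot: [180.0, 0.0, -15.0]
wrist_force: [-0.8, -0.7, -1.9]
opening: 0.053
grasp_force: 84.0
```

Emit:
servo_tool([
  {"offset":[-0.08,0,0],"yaw":0,"claw":0.6},
  {"offset":[0,0,0],"yaw":0,"claw":0.6},
  {"offset":[-0.08,0,0],"yaw":0,"claw":0.6},
  {"offset":[0,0,0],"yaw":0,"claw":0.6},
  {"offset":[-0.08,0,0],"yaw":0,"claw":0.6},
  {"offset":[0,0,0],"yaw":0,"claw":0.6},
  {"offset":[-0.08,0,0],"yaw":0,"claw":0.6},
  {"offset":[0,0,0],"yaw":0,"claw":0.6},
  {"offset":[0,0,0],"yaw":0,"claw":0.6},
  {"offset":[0,0,0],"yaw":0,"claw":0.6},
])

```text
time: 63.68
ee_pos: [0.4562, 0.1054, 0.0909]
tcp_rot: [180.0, 0.1, -15.0]
wrist_force: [-0.6, -0.5, -1.3]
opening: 0.0531
grasp_force: 84.1
```

```bash
python3 - <<'E'
from h import *
o=get_obs();print(o["ee_pos"],o["tcp_rot"],o["q"]);p,d=camera("wrist");tilt("wrist",p,d,o);greens("wrist",p,d,o);cv2.imwrite("pics/w13.png",p[:,:,::-1])
E
```

```text
[0.45615948 0.10540449 0.09092581] [ 1.79979182e+02  5.41257144e-02 -1.49769839e+01] [ 1.30070035e+01 -6.19945134e+00 -1.89639083e+01  7.72931086e+01
  7.01324158e-03 -1.52016026e+02]
wrist tilt deg 22.2 n 12524 12703 x range 0.02 0.089 top z at tcp 0.0994
wrist 5
   410.0 7.0 371 0.567 -0.006
   501.0 21.0 598 0.545 -0.058
   419.0 43.0 524 0.546 -0.009
   299.0 83.0 384 0.543 0.068
   264.0 83.0 373 0.549 0.09
```

Emit:
servo_tool([
  {"offset":[-0.02,0,-0.05],"yaw":0,"claw":0.6},
  {"offset":[-0.05,0,-0.12],"yaw":0,"claw":0.6},
  {"offset":[-0.05,0,-0.25],"yaw":0,"claw":0.6},
  {"offset":[-0.05,0,-0.4],"yaw":0,"claw":0.6},
  {"offset":[-0.05,0,-0.6],"yaw":0,"claw":0.6},
  {"offset":[-0.05,0,-0.8],"yaw":0,"claw":0.6},
  {"offset":[-0.05,0,-0.8],"yaw":0,"claw":0.6},
])

```text
time: 64.6
ee_pos: [0.4525, 0.107, 0.1734]
tcp_rot: [-179.9, -0.2, -15.0]
wrist_force: [0.2, 0.5, -1.9]
opening: 0.0527
grasp_force: 84.1
```

```bash
python3 - <<'E'
from h import *
o=get_obs();print(o["ee_pos"],o["tcp_rot"]);p,d=camera("wrist");greens("wrist",p,d,o);cv2.imwrite("pics/w14.png",p[:,:,::-1])
q,e=camera("top");greens("top",q,e)
cv2.imwrite("pics/both.png",np.hstack([p[:,:,::-1][:400,150:550],cv2.resize(q[150:275,190:345,::-1],None,fx=2.58,fy=3.2)[:400]]))
strips("top",q,e,None,.06,.09,(.4,.65,-.5,-.2))
E
```

```text
[0.45250021 0.10698081 0.17342644] [-1.79907963e+02 -1.74926752e-01 -1.49694707e+01]
wrist 8
   475.0 7.0 208 0.567 -0.096
   419.0 21.0 201 0.569 -0.049
   370.0 35.0 183 0.569 -0.007
   484.0 34.0 207 0.545 -0.102
   433.0 48.0 179 0.545 -0.058
   377.0 63.0 164 0.546 -0.009
   268.0 90.0 87 0.549 0.091
   293.0 90.0 93 0.544 0.069
top 8
   272.0 207.0 46 0.569 -0.009
   291.0 208.0 42 0.569 -0.05
   312.0 209.0 43 0.568 -0.097
   228.0 214.0 16 0.552 0.087
   273.0 218.0 43 0.546 -0.011
   295.0 218.0 44 0.546 -0.059
   239.0 218.0 10 0.543 0.062
   315.0 219.0 42 0.545 -0.103
top 264 z [0.0622 0.0726 0.0753] cloud (array([ 0.5158, -0.3153]), array([0.0124, 0.0998]), 88.86) ray (array([ 0.514 , -0.3136]), array([0.0146, 0.0985]), 89.86)
top 263 z [0.0644 0.0732 0.0762] cloud (array([ 0.5223, -0.394 ]), array([0.0782, 0.012 ]), 0.88) ray (array([ 0.5208, -0.3918]), array([0.0762, 0.0157]), 0.01)
top 230 z [0.0658 0.0735 0.0758] cloud (array([ 0.5195, -0.2744]), array([0.0701, 0.012 ]), 0.07) ray (array([ 0.5191, -0.273 ]), array([0.0702, 0.0138]), 0.24)
```

View pics/both.png

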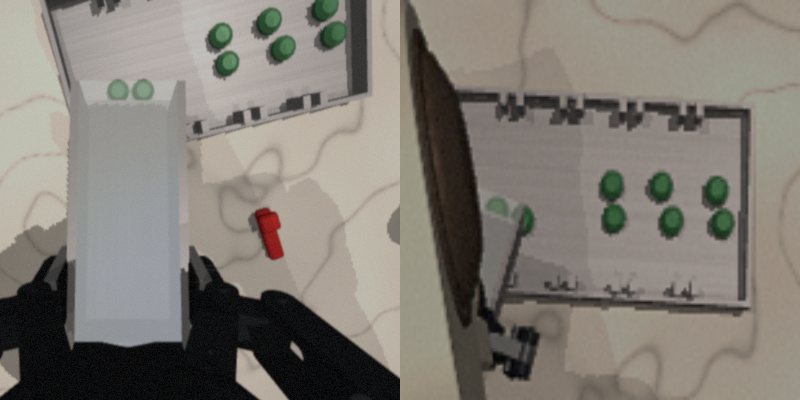

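Emit:
servo_tool([
  {"offset":[-0.09,-0.36,0],"yaw":0,"claw":0.6},
  {"offset":[-0.18,-0.72,0],"yaw":0,"claw":0.6},
  {"offset":[-0.18,-0.72,0],"yaw":0,"claw":0.6},
])

```text
time: 65.08
ee_pos: [0.4523, 0.1826, 0.1701]
tcp_rot: [180.0, 0.1, -14.8]
wrist_force: [-0.0, -0.6, -2.2]
opening: 0.0529
grasp_force: 84.6
```

Emit:
servo_tool([
  {"offset":[-0.09,-0.36,0],"yaw":0,"claw":0.6},
  {"offset":[-0.18,-0.72,0],"yaw":0,"claw":0.6},
  {"offset":[-0.18,-0.72,0],"yaw":0,"claw":0.6},
])

```text
time: 65.45
ee_pos: [0.4536, 0.2562, 0.1702]
tcp_rot: [179.9, 0.1, -14.9]
wrist_force: [0.3, -0.9, -1.6]
opening: 0.0529
grasp_force: 85.0
```

Emit:
servo_tool([
  {"offset":[-0.09,-0.36,0],"yaw":-0.03,"claw":0.6},
  {"offset":[-0.18,-0.72,0],"yaw":-0.08,"claw":0.6},
  {"offset":[-0.18,-0.72,0],"yaw":-0.111,"claw":0.6},
  {"offset":[-0.18,-0.72,0],"yaw":-0.111,"claw":0.6},
  {"offset":[-0.18,-0.72,0],"yaw":-0.111,"claw":0.6},
  {"offset":[-0.18,-0.72,0],"yaw":-0.111,"claw":0.6},
])

```text
time: 66.2
ee_pos: [0.4554, 0.3287, 0.1714]
tcp_rot: [180.0, -0.0, 4.9]
wrist_force: [0.5, -0.1, -1.8]
opening: 0.053
grasp_force: 85.3
```

```bash
python3 - <<'E'
from h import *
o=get_obs();print(o["ee_pos"],o["tcp_rot"]);p,d=camera("wrist");tilt("wrist",p,d,o);greens("wrist",p,d,o)
q,e=camera("top");greens("top",q,e)
c,M=campose("wrist",o);h=cv2.cvtColor(p,cv2.COLOR_RGB2HSV);v,u=np.where((h[...,0]<22)&(h[...,1]>100));print("mat",rect(ray(c,M,np.c_[u,v],.004)))
E
```

```text
[0.45535554 0.32874027 0.17136569] [ 1.79998438e+02 -7.04516983e-03  4.89068952e+00]
wrist tilt deg 22.2 n 12515 12705 x range 0.02 0.089 top z at tcp 0.1798
wrist 1
   548.0 120.0 214 0.548 0.087
top 8
   272.0 207.0 45 0.569 -0.009
   291.0 208.0 42 0.569 -0.05
   312.0 209.0 43 0.568 -0.097
   227.0 215.0 43 0.549 0.089
   237.0 218.0 45 0.544 0.067
   273.0 218.0 43 0.546 -0.011
   295.0 219.0 45 0.546 -0.06
   315.0 219.0 43 0.545 -0.103
mat (array([0.3707, 0.3229]), array([0.433, 0.707]), 4.96)
```

Emit:
servo_tool([
  {"offset":[0,0,0.3],"yaw":0,"claw":0.6},
  {"offset":[0,0,0.6],"yaw":0,"claw":0.6},
  {"offset":[0,0,0.85],"yaw":0,"claw":0.6},
  {"offset":[0,0,0.95],"yaw":0,"claw":0.6},
  {"offset":[0,0,0.95],"yaw":0,"claw":0.6},
  {"offset":[0,0,0.95],"yaw":0,"claw":0.38},
  {"offset":[0,0,0.95],"yaw":0,"claw":0.371},
  {"offset":[0,0,0.95],"yaw":0,"claw":0.37},
], squeeze=20)

```text
time: 67.3
ee_pos: [0.4554, 0.3296, 0.0769]
tcp_rot: [-180.0, -0.0, 5.0]
wrist_force: [0.7, 0.4, -1.5]
opening: 0.0542
grasp_force: 11.1
```

Emit:
servo_tool([
  {"offset":[0,0,0.04],"yaw":0,"claw":0.37},
  {"offset":[0,0,0.08],"yaw":0,"claw":0.37},
  {"offset":[0,0,0.12],"yaw":0,"claw":0.37},
  {"offset":[0,0,0.16],"yaw":0,"claw":0.3695},
  {"offset":[0,0,0.2],"yaw":0,"claw":0.3695},
  {"offset":[0,0,0.24],"yaw":0,"claw":0.369},
  {"offset":[0,0,0.28],"yaw":0,"claw":0.369},
  {"offset":[0,0,0.32],"yaw":0,"claw":0.369},
  {"offset":[0,0,0.36],"yaw":0,"claw":0.3685},
  {"offset":[0,0,0.4],"yaw":0,"claw":0.3685},
  {"offset":[0,0,0.43],"yaw":0,"claw":0.3685},
  {"offset":[0,0,0.43],"yaw":0,"claw":0.3685},
])

```text
time: 68.8
ee_pos: [0.4556, 0.3294, 0.0335]
tcp_rot: [-180.0, -0.1, 5.0]
wrist_force: [1.6, -0.8, 0.9]
opening: 0.0541
grasp_force: 4.0
```

```bash
python3 - <<'E'
from h import *
o=get_obs();print(o["ee_pos"],o["wrist_force"],o["grasp_force"]);p,d=camera("wrist");tilt("wrist",p,d,o)
E
```

```text
[0.45558299 0.32942571 0.03351185] [ 1.60426597 -0.83500449  0.87392926] 4.002762325108051
wrist tilt deg 0.0 n 18132 18337 x range 0.02 0.0903 top z at tcp 0.0443
```

Level and flat on the mat. Release and lift away.

Emit:
servo_tool([
  {"offset":[0,0,0],"yaw":0,"claw":0.3},
  {"offset":[0,0,0],"yaw":0,"claw":0.15},
  {"offset":[0,0,0],"yaw":0,"claw":0.1},
  {"offset":[0,0,0],"yaw":0,"claw":0.1},
  {"offset":[0,0,-0.1],"yaw":0,"claw":0.1},
  {"offset":[0,0,-0.3],"yaw":0,"claw":0.1},
  {"offset":[0,0,-0.7],"yaw":0,"claw":0.1},
  {"offset":[0,0,-1],"yaw":0,"claw":0.1},
  {"offset":[0,0,-1],"yaw":0,"claw":0.1},
])

```text
time: 69.97
ee_pos: [0.4563, 0.3302, 0.1367]
tcp_rot: [-179.8, -0.3, 5.0]
wrist_force: [0.3, -0.6, -0.6]
opening: 0.0767
grasp_force: 0.0
```

Emit:
servo_tool([
  {"offset":[-1,0,-0.3],"yaw":0,"claw":0.1},
  {"offset":[-1,0,-1],"yaw":0,"claw":0.1},
  {"offset":[-1,0,-1],"yaw":0,"claw":0.1},
  {"offset":[-1,0,-1],"yaw":0,"claw":0.1},
])

```text
time: 70.47
ee_pos: [0.3554, 0.3212, 0.2352]
tcp_rot: [-179.9, -0.2, 5.1]
wrist_force: [0.2, 0.0, 0.2]
opening: 0.077
grasp_force: 0.0
```

```bash
python3 - <<'E'
from h import *
o=get_obs();print(o["ee_pos"])
p,d=camera("top");np.savez("top9.npz",p=p,d=d);greens("top",p,d);strips("top",p,d,None,.06,.09,(.4,.65,-.5,-.2));shaker("top",p,d)
p,d=camera("wrist");shaker("wrist",p,d,o)
c,M=campose("wrist",o);P=cloud(c,M,d);h=cv2.cvtColor(p,cv2.COLOR_RGB2HSV);v,u=np.where((h[...,0]<22)&(h[...,1]>100)&(P[...,0]>.35)&(P[...,0]<.65)&(P[...,1]>.2)&(P[...,1]<.45));print("mat w",rect(ray(c,M,np.c_[u,v],.004)))
E
```

```text
[0.35535593 0.32115114 0.2351664 ]
top 8
   272.0 207.0 45 0.569 -0.009
   291.0 208.0 42 0.569 -0.05
   312.0 209.0 43 0.568 -0.097
   227.0 215.0 43 0.549 0.089
   237.0 218.0 45 0.544 0.067
   273.0 218.0 43 0.546 -0.011
   295.0 218.0 44 0.546 -0.059
   315.0 219.0 43 0.545 -0.103
top 248 z [0.0635 0.0732 0.0758] cloud (array([ 0.5273, -0.2748]), array([0.0116, 0.0922]), 89.34) ray (array([ 0.5253, -0.2729]), array([0.0908, 0.0139]), 0.24)
top 246 z [0.0655 0.0734 0.0756] cloud (array([ 0.5209, -0.3157]), array([0.0772, 0.0116]), 0.34) ray (array([ 0.519 , -0.3136]), array([0.0146, 0.0762]), 89.86)
top 262 z [0.0649 0.073  0.0758] cloud (array([ 0.5203, -0.3939]), array([0.0741, 0.012 ]), 0.07) ray (array([ 0.5187, -0.3918]), array([0.0721, 0.0157]), 0.01)
top shaker z [0.0401 0.043  0.0451] (array([0.5217, 0.3458]), array([0.1225, 0.0563]), 3.64) ray (array([0.521 , 0.3431]), array([0.1231, 0.059 ]), 3.59)
wrist shaker z [0.0452 0.0462 0.0472] (array([0.4964, 0.3475]), array([0.071 , 0.0542]), 3.79) ray (array([0.4959, 0.3475]), array([0.0728, 0.0544]), 3.82)
mat w (array([0.2606, 0.3177]), array([0.574 , 0.8746]), 5.3)
```

The shaker was knocked to about (0.526, 0.346), near the limit, so I'll grip it again and put it back in the middle.

Emit:
servo_tool([
  {"offset":[0.83,-0.04,0.2],"yaw":0,"claw":0},
  {"offset":[0.83,-0.04,0.2],"yaw":0,"claw":0},
  {"offset":[0.83,-0.04,0.2],"yaw":0,"claw":0},
])

```text
time: 70.95
ee_pos: [0.4388, 0.3312, 0.21]
tcp_rot: [179.8, 0.2, 4.9]
wrist_force: [0.2, -0.9, -0.7]
opening: 0.0854
grasp_force: 0.0
```

Emit:
servo_tool([
  {"offset":[0.83,-0.04,0.2],"yaw":0.008,"claw":0},
  {"offset":[0.83,-0.04,0.5],"yaw":0.008,"claw":0},
  {"offset":[0.83,-0.04,0.8],"yaw":0.008,"claw":0},
  {"offset":[0.83,-0.04,0.8],"yaw":0.008,"claw":0},
  {"offset":[0.83,-0.04,0.8],"yaw":0.008,"claw":0},
  {"offset":[0.83,-0.04,0.8],"yaw":0.008,"claw":0},
])

```text
time: 71.7
ee_pos: [0.5205, 0.3436, 0.1353]
tcp_rot: [-179.9, -0.1, 3.6]
wrist_force: [0.5, 0.5, 0.1]
opening: 0.0856
grasp_force: 0.0
```

```bash
python3 - <<'E'
from h import *
o=get_obs();print(o["ee_pos"],o["tcp_rot"])
p,d=camera("wrist");shaker("wrist",p,d,o)
E
```

```text
[0.52048336 0.3435598  0.13525969] [-1.79924004e+02 -1.31128109e-01  3.58648933e+00]
wrist shaker z [0.0434 0.0442 0.045 ] (array([0.5216, 0.3483]), array([0.1227, 0.0543]), 3.55) ray (array([0.5221, 0.3483]), array([0.1225, 0.054 ]), 3.5)
```

Emit:
servo_tool([
  {"offset":[0,-0.025,0.4],"yaw":0,"claw":0},
  {"offset":[0,-0.025,0.8],"yaw":0,"claw":0},
  {"offset":[0,-0.025,1],"yaw":0,"claw":0},
  {"offset":[0,-0.025,1],"yaw":0,"claw":0},
  {"offset":[0,-0.025,1],"yaw":0,"claw":0.2},
  {"offset":[0,-0.025,1],"yaw":0,"claw":0.3},
  {"offset":[0,-0.025,1],"yaw":0,"claw":0.4},
  {"offset":[0,-0.025,1],"yaw":0,"claw":0.6},
  {"offset":[0,-0.025,1],"yaw":0,"claw":0.6},
  {"offset":[0,-0.025,1],"yaw":0,"claw":0.6},
], squeeze=30)

```text
time: 73.0
ee_pos: [0.5208, 0.3462, 0.035]
tcp_rot: [-179.9, -0.1, 3.6]
wrist_force: [0.6, -0.1, 6.7]
opening: 0.0536
grasp_force: 33.0
```

Emit:
servo_tool([
  {"offset":[0,0,-0.1],"yaw":0,"claw":0.6},
  {"offset":[0,0,-0.15],"yaw":0,"claw":0.6},
  {"offset":[-0.14,0.06,-0.15],"yaw":0,"claw":0.6},
  {"offset":[-0.28,0.11,-0.15],"yaw":0,"claw":0.6},
  {"offset":[-0.28,0.11,-0.15],"yaw":0,"claw":0.6},
  {"offset":[-0.28,0.11,-0.08],"yaw":0,"claw":0.6},
  {"offset":[-0.28,0.11,-0.03],"yaw":0,"claw":0.6},
  {"offset":[-0.28,0.11,0],"yaw":0,"claw":0.6},
  {"offset":[-0.28,0.11,0.01],"yaw":0,"claw":0.6},
  {"offset":[-0.28,0.11,0.01],"yaw":0,"claw":0.6},
])

```text
time: 74.25
ee_pos: [0.493, 0.3329, 0.0349]
tcp_rot: [-180.0, -0.1, 3.6]
wrist_force: [-10.0, -6.7, 22.4]
opening: 0.0535
grasp_force: 35.0
```

Emit:
servo_tool([
  {"offset":[0,0,0],"yaw":0,"claw":0.36},
  {"offset":[0,0,0],"yaw":0,"claw":0.25},
  {"offset":[0,0,0],"yaw":0,"claw":0.1},
  {"offset":[0,0,0],"yaw":0,"claw":0.05},
  {"offset":[0,0,0],"yaw":0,"claw":0.05},
  {"offset":[0,0,-0.2],"yaw":0,"claw":0.05},
  {"offset":[0,0,-0.6],"yaw":0,"claw":0.05},
  {"offset":[0,0,-1],"yaw":0,"claw":0.05},
  {"offset":[0,0,-1],"yaw":0,"claw":0.05},
])

```text
time: 75.38
ee_pos: [0.4942, 0.3338, 0.136]
tcp_rot: [-179.8, -0.3, 3.6]
wrist_force: [0.1, -1.3, 1.1]
opening: 0.0813
grasp_force: 0.0
```

Emit:
servo_tool([
  {"offset":[-1,0,-0.3],"yaw":0,"claw":0.05},
  {"offset":[-1,0,-1],"yaw":0,"claw":0.05},
  {"offset":[-1,0,-1],"yaw":0,"claw":0.05},
  {"offset":[-1,0,-1],"yaw":0,"claw":0.05},
])

```text
time: 75.88
ee_pos: [0.3929, 0.3272, 0.2339]
tcp_rot: [-179.9, -0.1, 3.6]
wrist_force: [0.6, 0.7, -0.9]
opening: 0.0813
grasp_force: 0.0
```

Emit:
servo_tool([
  {"offset":[-0.7,-0.7,0],"yaw":0,"claw":0.05},
  {"offset":[-0.7,-0.7,0],"yaw":0,"claw":0.05},
  {"offset":[-0.7,-0.7,0],"yaw":0,"claw":0.05},
  {"offset":[-0.7,-0.7,0],"yaw":0,"claw":0.05},
  {"offset":[-0.7,-0.7,0],"yaw":0,"claw":0.05},
])

```text
time: 76.5
ee_pos: [0.3195, 0.3916, 0.2316]
tcp_rot: [180.0, 0.0, 3.5]
wrist_force: [-0.6, 0.4, 0.9]
opening: 0.0813
grasp_force: 0.0
```

```bash
python3 - <<'E'
from h import *
o=get_obs();print(o["ee_pos"])
p,d=camera("top");greens("top",p,d);strips("top",p,d,None,.06,.09,(.4,.65,-.5,-.2));shaker("top",p,d);cv2.imwrite("pics/end.png",p[:,:,::-1])
c,M=campose("top");P=cloud(c,M,d);h=cv2.cvtColor(p,cv2.COLOR_RGB2HSV);v,u=np.where((h[...,0]<22)&(h[...,1]>100)&(P[...,0]>.37)&(P[...,0]<.65)&(P[...,1]>.2)&(P[...,1]<.45));print("mat",rect(ray(c,M,np.c_[u,v],.004)))
E
```

```text
[0.31950832 0.39158822 0.23160669]
top 8
   272.0 207.0 45 0.569 -0.009
   291.0 208.0 42 0.569 -0.05
   312.0 209.0 43 0.568 -0.097
   227.0 215.0 43 0.549 0.089
   237.0 218.0 44 0.544 0.067
   273.0 218.0 43 0.546 -0.011
   295.0 218.0 43 0.546 -0.06
   315.0 219.0 43 0.545 -0.103
top 247 z [0.0647 0.0731 0.0756] cloud (array([ 0.5213, -0.3156]), array([0.0767, 0.0117]), 0.47) ray (array([ 0.52  , -0.3136]), array([0.0742, 0.0145]), 0.01)
top 237 z [0.0655 0.0735 0.0761] cloud (array([ 0.5168, -0.2746]), array([0.0752, 0.0116]), 0.33) ray (array([ 0.5161, -0.273 ]), array([0.0762, 0.0137]), 0.24)
top 267 z [0.0638 0.0727 0.0756] cloud (array([ 0.5165, -0.3943]), array([0.0769, 0.0121]), 0.18) ray (array([ 0.5148, -0.3918]), array([0.0763, 0.0157]), 0.01)
top shaker z [0.0404 0.0429 0.0452] (array([0.4939, 0.3304]), array([0.1222, 0.0561]), 4.18) ray (array([0.4936, 0.3285]), array([0.1228, 0.0581]), 3.7)
mat (array([0.4973, 0.3319]), array([0.179 , 0.1184]), 5.29)
```

View pics/end.png

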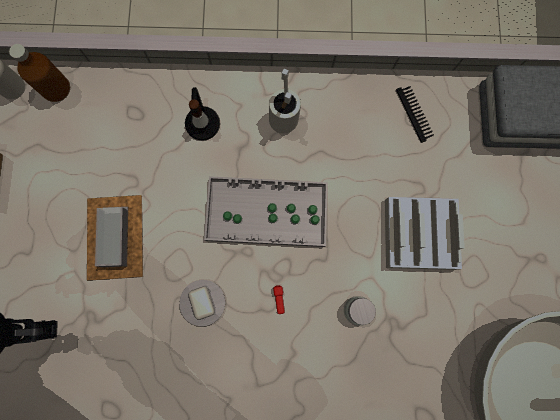

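The picture shows the shaker on the middle of its mat and three dividers standing in the rack. Eight pebbles lie in the tray, at least one in each part (columns 227 | 237 | 272, 273 | 291, 295 | 312, 315), and the bystanders haven't moved.

```bash
python3 -c "
from workcell import *
print(job_done())"
```

```text
the job is handed in; nothing more can be done
None
```

I handed the job in at about 77 s of the 210 s allowed: all three dividers present stand in the rack, the eight pebbles lie in one layer with some in each of the five parts, and the empty shaker is flat on the middle of its mat after I re-centred it from a knock; the hand-in call returned no verdict.

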